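# Lock two parts cases onto the docked column

### The arm

A 6-joint arm with a two-finger parallel gripper is mounted at the origin on a cart in front of the work surface, level with it; the furniture and walls round the work are solid. World frame = base frame: x ahead of the robot, y to its left, z up, the work surface at z = 0. Lengths are in mm, angles in rad, forces in N, time in s.
With the tool pointing down it reaches from about 400 to 925 mm from the base axis. Payload 12.5 kg.
Tool frame: the origin (TCP) lies on the mounting face of the last link; the fingertips stand 190 mm ahead of it and the grasp point (between the pads) lies 171 mm ahead of it; z points along the fingers, y is the line along which they close (so a half turn about z gives the same grasp; the last joint's range is limited). The gripper opens to 95 mm and grips with 3 to 60 N. Pads are 20 mm wide; open, the fingers measure 119 mm over their backs; the gripper's body (75 mm by 180 mm) begins 59 mm behind the grasp point.
Start: joints at [1.142, 0.491, 1.559, -0, 1.092, -0.106], TCP at [198.241, 592.727, 404.761] pointing down, gripper open.
Joint ranges: [-3.1, 3.1], [-0.84, 2.19], [0.05, 2.79], [-1.13, 4.28], [0.06, 2.93], [-2.69, 2.69]. Speed limits (rad/s): [2.22, 2.22, 2.79, 3.14, 3.14, 3.14].

### API

Orientations are given as [roll, pitch, yaw] about the fixed x, y, z axes, in that order (R = Rz(yaw) Ry(pitch) Rx(roll)).
In Python, from cell import * gives the robot as it stands.
- The arm moves only by the tool arm_command, never from a script. Its argument "rows" is a list that holds one entry, the list of rows, each a list of 7 numbers: the shift along the tool's x, y, z normalised to -1 to 1, where 1 is 0.15 m, then the turn, a rotation vector about the tool's x, y, z normalised to -1 to 1, where 1 is 360 degrees, then the opening, from -1 (shut) to 1 (fully open). A call has 1 to 10 rows; each row is the pose to reach, as a shift and turn from the pose commanded when the call began, along the tool's axes at that moment, turning the shorter way round; what a row does not reach only later rows make up. A row lasts 1/12 s, in which the tool goes at most 41.7 mm and 7.16 degrees, less where a joint would pass 70% of its speed; a pose out of reach is approached as far as the arm can. A call with a number of a shift or a turn outside -1 to 1 is refused whole. A call with a gripper value outside its range is refused whole. The fingers move at their own pace and stop on an object; the grip force is fixed at half the most. Time passes only in rows, so rows that repeat a pose let the fingers close. It gives the time, the measured TCP pose, the force, the opening and the grip force at its end, in the units of the state.
- state(): the state, without advancing time (a new reading comes with each control period).
- read_camera(name): name is "side" or "top" or "wrist"; returns (picture, depth): 384x512x3 uint8, red, green, blue; 384x512 float32, mm along the optical axis (not along the pixel's ray), 0 where there is no reading.
- get_calibration(name): a dict with "camera_matrix" (3x3 intrinsics, pixels), "D" ([k1, k2, p1, p2, k3] as OpenCV has them; the pictures are not rectified), "position" and "orientation" of the camera in the world; the wrist camera has in their place "hand_eye" (4x4, takes a point from camera to tool coordinates, whose origin is the TCP and whose axes are the flange's). Camera axes: x right, y up, looking along -z (the intrinsics and any distortion apply to the point x, -y, -z); pixel columns grow to the right and rows downward; lengths in mm; the calibration is good to about 2 mm. A picture is of the moment at which its call begins: read the wrist's pose just before it. get_calibration takes no time and is no camera call.
- job_done(): hands the job in; it is judged then, once.
The state is a dict: "t": time; "joints": joint angles; "qvel": joint speeds; "tau": joint torques, N m; "eef_pos": TCP position; "tcp_rot": TCP orientation; "ft_force": force on the tool from outside, world axes, zero at the start; "moment": the same for the moment, N m; "opening": opening from 0.0 (shut) to 1.0 (fully open); "grip_force": force on a finger pad.
Only numpy, scipy, OpenCV 4.12 (cv2) and the standard library are available. Lean on these libraries where they do the work, as an engineer would, in place of code of your own. Each camera call takes 0.05 s, during which the arm holds its last target. There are 200 camera calls.

### The job

Build up the column of parts cases on the rubber-mounted bench dock: lock the deep case onto the docked one, then the shallow case on top of it, squarely in line. Each case goes on like any clip-together case: hook its rear tongue under the steel hook of the case below with the front tipped up, then push the front down until the spring clip snaps over its front ledge. The cases are full of loose small parts, so never turn them on their side, and leave the other things on the bench where they are.

Things in the scene. Friction and masses are not known exactly. Their poses are not given: they have to be found in the camera images.
- docked_case: bottom case of the column, like the deep case (lid top 66 mm above its origin), clipped on a carrier plate on four soft rubber buffers over a steel plate (190x110 mm) bolted to the bench. Origin under its centre, about 33 mm over the bench; x to its rear. The buffers give 1 mm per 3 N, straight down only: it sinks under load and when pressed.
- deep_case: loose case, about 0.6 kg: grey shell on a black foot, 136 mm long (x), 66 wide (y), lid top 66 mm above the underside. Origin under its centre; x to its rear. Grip its flat sides across y, from 24 mm up to the lid. Foot 53 mm wide, 18 high, with a ledge to x = -65 at the front. A case locked on it has its origin at (0, 0, 66) mm, play 1.5 mm.
- shallow_case: loose case, 0.4 kg or so, on the bench: like the deep case in all but height, its lid top only 46 mm above the underside. Origin under its centre; x to its rear.
- docked_case_hook (a point): middle of the front edge of the lip of the docked case's rear hook, on the lip's underside, 7.5 mm above the lid top. Hook 46 mm wide; the lip is 5.5 mm thick and reaches back 8 mm to the hook's upright wall. A tongue in place overlaps the lip by 6.5 mm, 1.5 mm short of the wall.
- deep_case_hook (a point): the same point of the deep case's own rear hook (at x 56, z 73.5 mm in its frame)
- deep_case_tongue (a point): middle of the rear tip of the deep case's tongue, at its underside (x 62.5, z 0 mm in its frame). The tongue is 40 mm wide, 5 mm thick (4 at the tip) and stands 12 mm out of the foot at its bottom rear; the shell above it starts 18 mm up, clear of the hook below. It goes under a hook with the front of the case 5 to 20 degrees up.
- shallow_case_tongue (a point): the same point of the shallow case's tongue (x 62.5, z 0 mm in its frame)
- docked_case_lid (a point): centre of the docked case's lid top. All lids alike: flat, steel hook at the rear, spring clip at the front, a 5 mm high bead along each side with 56 mm free between them, two small stops at the front corners
- docked_case_latch (a joint): spring clip at the middle of the docked case's front edge, rad: 0 at rest, grows as it is pushed outward to the front (at most 0.5). 30 mm wide, top 19 mm above the lid; nose with a steep ramp above and a flat underside 9.5 mm above the lid, which holds the 8 mm high ledge at the front of the upper case's foot. The ledge passes at about 0.2, which takes some 10 to 20 N down at the front.
- deep_case_latch (a joint): the same clip on the deep case, for the case above it
- nut_tin: open steel tin of nuts, 68 mm wide, 43 mm high, standing on the bench; origin under its centre
- tape_measure: tape measure standing on the bench, 93x56x80 mm; origin under its centre
- weld_magnet: flat red arrow-shaped welding magnet, 57x88x16 mm, lying on the bench; origin under its centre
Mind the look-alikes: they are no part of the job. What is shaped like the shallow_case but orange is not meant.

How it is judged (in metres and radians):
At the end, for the whole second after the job is handed in: The deep case sits on the docked case and the shallow case on the deep one, each clipped down: fully seated (within 2.5 mm in height), square to the case below (within 5 mm fore and aft, 4 mm sideways, 0.06 rad in yaw, 0.03 rad in tilt), the spring clips back at rest over the ledges, all at rest (z of deep_case in the frame of docked_case between 0.0635 and 0.0685 m and x of deep_case in the frame of docked_case between -0.005 and 0.005 m and y of deep_case in the frame of docked_case between -0.004 and 0.004 m and angle between the x axis of deep_case and the x axis of docked_case, either way round below 0.06 rad and angle between the z axis of deep_case and the z axis of docked_case, either way round below 0.03 rad and value of joint each of docked_case_latch, deep_case_latch below 0.1 rad and linear speed of each of deep_case, shallow_case below 0.02 m/s and z of shallow_case in the frame of deep_case between 0.0635 and 0.0685 m and x of shallow_case in the frame of deep_case between -0.005 and 0.005 m and y of shallow_case in the frame of deep_case between -0.004 and 0.004 m and angle between the x axis of shallow_case and the x axis of deep_case, either way round below 0.06 rad and angle between the z axis of shallow_case and the z axis of deep_case, either way round below 0.03 rad); the robot touches nothing.
It fails at once if a parts case is turned more than 40 degrees from upright (angle between any of deep_case, shallow_case's own z axis and vertical above 0.7 rad).
It fails at once if the nut tin, tape measure or magnet are moved by more than 30 mm (distance of any of nut_tin, tape_measure, weld_magnet from where it was at the start of the episode above 0.03 m).
It also fails if it takes over 70 s, if anything falls off the work surface, if the arm or the gripper's body presses on something with over 40 N, if the wrist force passes 120 N, or if a joint passes its speed limit or range.

## Working session

There is one attempt and no reset: what is moved stays moved. The work goes in short steps, Python scripts to look and compute and a tool call to move; the robot and the scene stay as the last step left them, time stands still between calls to the robot, and variables do not carry over. Pictures are saved under pics/ and viewed, at most 10 in all, crops included, and the job is handed in when it is done.

Besides the shell and the picture viewer there is one more tool, called after "Emit:" as a command line: name --argument value ..., lists and objects as JSON in quotes. arm_command: Moves the arm, as the interface text tells. Its arguments: {"type":"object","properties":{"rows":{"type":"array","items":{"type":"array","items":{"type":"array","items":{"type":"number","minimum":-1,"maximum":1}}}}},"required":["rows"]}

```bash
mkdir -p pics; ls; python3 - <<'E'
from cell import *
import cv2,numpy as np
np.set_printoptions(precision=4,suppress=True)
ims=[]
for n in("side","top","wrist"):
    p,d=read_camera(n); np.savez(f"{n}0.npz",p=p,d=d); c=get_calibration(n); print(n,c)
    ims.append(p)
print(state())
cv2.imwrite("pics/a_top.png",cv2.resize(ims[1],(800,600))[...,::-1]); cv2.imwrite("pics/a_side.png",cv2.resize(ims[0],(800,600))[...,::-1])
E
```

```text
pics
side {'camera_matrix': array([[415.7215,   0.    , 252.1776],
       [  0.    , 415.7215, 190.8196],
       [  0.    ,   0.    ,   1.    ]]), 'D': array([0.0462, 0.    , 0.    , 0.    , 0.    ]), 'position': array([  398.273 , -1090.9696,   790.1992]), 'orientation': array([ 0.9826, -0.0116, -0.1285])}
top {'camera_matrix': array([[381.3214,   0.    , 259.1124],
       [  0.    , 381.3214, 191.9119],
       [  0.    ,   0.    ,   1.    ]]), 'D': array([0.0091, 0.    , 0.    , 0.    , 0.    ]), 'position': array([ 327.7229,  -60.2923, 1347.1598]), 'orientation': array([ 0.1664, -0.0123, -1.5523])}
wrist {'camera_matrix': array([[272.8942,   0.    , 254.9624],
       [  0.    , 272.8942, 187.5502],
       [  0.    ,   0.    ,   1.    ]]), 'D': array([-0.0155,  0.    ,  0.    ,  0.    ,  0.    ]), 'hand_eye': array([[ 0.0003,  0.9679,  0.2513, 70.0729],
       [ 1.    , -0.0002, -0.0002, -0.2897],
       [-0.0001,  0.2513, -0.9679, 20.7212],
       [ 0.    ,  0.    ,  0.    ,  1.    ]])}
{'t': 0.15, 'joints': array([ 1.1424,  0.4914,  1.5593,  0.    ,  1.0917, -0.1056]), 'qvel': array([ 0.0005, -0.0004, -0.0005, -0.0001,  0.0006,  0.0001]), 'tau': array([  0.0017, -61.2892, -25.828 ,   0.0693,   0.0473,  -0.    ]), 'eef_pos': array([198.2188, 592.716 , 404.3125]), 'tcp_rot': array([-3.1408, -0.0001,  2.8188]), 'ft_force': array([1.1509, 0.1126, 0.3517]), 'moment': array([ 0.007 ,  0.0128, -0.0019]), 'grip_force': 0.0, 'opening': 1.0017400096360827}
```

View pics/a_top.png

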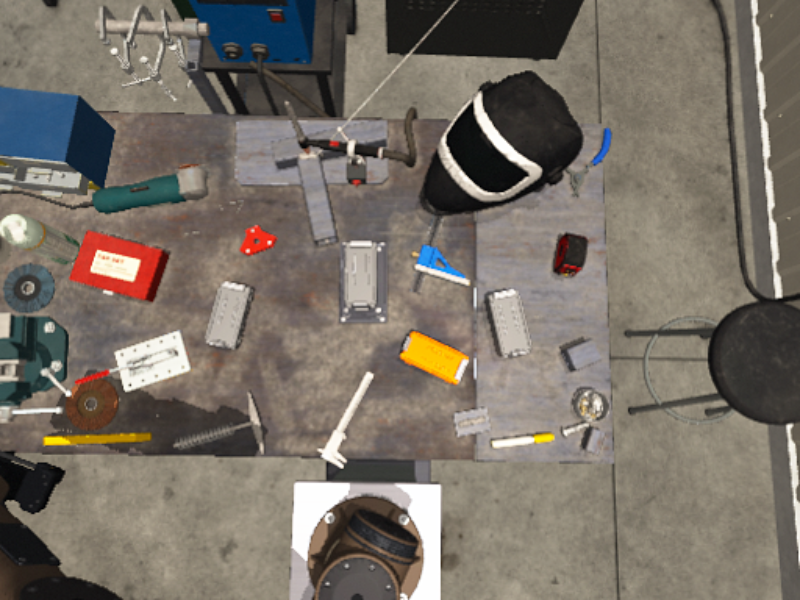

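View pics/a_side.png

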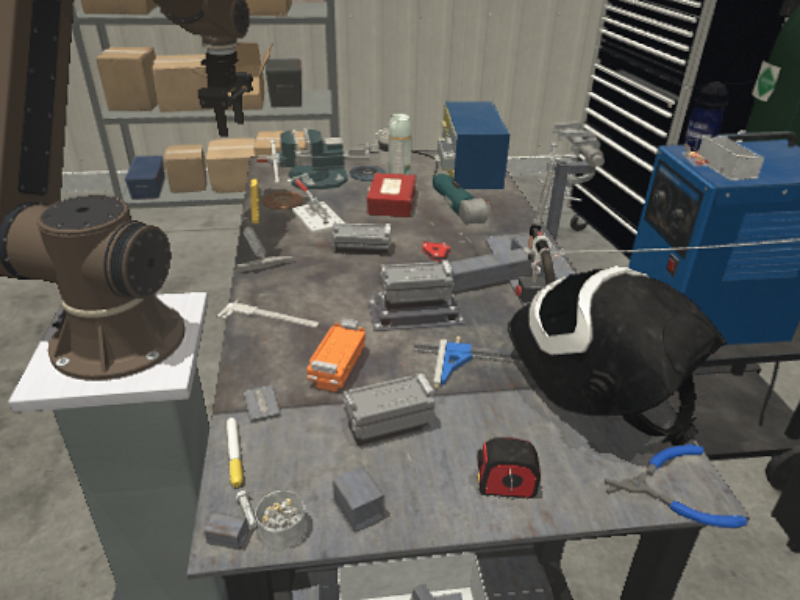

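Top view (800×600): candidates are a grey case at (230,315), which looks shallow, a grey case at (508,322), which looks deep, the docked one at (362,280), and an orange look-alike at (434,357) to leave alone. Tin at (590,405), tape at (571,255), magnet at (258,240).

```bash
cat > h.py <<'E'
from cell import *
import cv2,numpy as np
from scipy.spatial.transform import Rotation as R
np.set_printoptions(precision=2,suppress=True)
def Rm(e): return R.from_euler("xyz",e).as_matrix()
def campose(n,st=None):
    c=get_calibration(n)
    if n=="wrist":
        T=np.eye(4);T[:3,:3]=Rm(st["tcp_rot"]);T[:3,3]=st["eef_pos"]
        T=T@np.array(c["hand_eye"]);return T[:3,:3],T[:3,3],c
    return Rm(c["orientation"]),np.array(c["position"]),c
def rays(n,uv,st=None):
    r,t,c=campose(n,st)
    q=cv2.undistortPoints(np.asarray(uv,float).reshape(-1,1,2),c["camera_matrix"],c["D"])[:,0]
    return t,np.c_[q[:,0],-q[:,1],-np.ones(len(q))]@r.T
def plane(n,uv,z,st=None):
    t,d=rays(n,uv,st);return t+d*((z-t[2])/d[:,2])[:,None]
def cloud(n,d,st=None):
    v,u=np.mgrid[0:384,0:512]
    t,ry=rays(n,np.c_[u.ravel(),v.ravel()],st)
    P=t+ry*d.reshape(-1,1);P[d.ravel()<=0]=np.nan
    return P.reshape(384,512,3)
def proj(n,P,st=None):
    r,t,c=campose(n,st);q=(np.atleast_2d(P)-t)@r*[1,-1,-1]
    return cv2.projectPoints(q,np.zeros(3),np.zeros(3),c["camera_matrix"],c["D"])[0][:,0]
E
python3 - <<'E'
from h import *
z=np.load("top0.npz");p,d=z["p"],z["d"];P=cloud("top",d)
C={"docked":(362,280),"left":(230,315),"right":(508,322),"orange":(434,357),"tin":(590,405),"tape":(571,255),"mag":(258,240)}
ims=[]
for k,(a,b) in C.items():
    u,v=int(a*.64),int(b*.64);s=30
    Q=P[v-s:v+s,u-s:u+s];im=p[v-s:v+s,u-s:u+s]
    bench=np.nanmedian(np.r_[Q[0],Q[-1],Q[:,0],Q[:,-1]][:,2])
    zc=np.nanmedian(Q[25:35,25:35,2]);m=(abs(Q[...,2]-zc)<5).astype(np.uint8)
    n,l,stt,_=cv2.connectedComponentsWithStats(m)
    i=1+np.argmax(stt[1:,4]);X=Q[l==i]
    r=cv2.minAreaRect(X[:,:2].astype(np.float32));print(k,"bench",bench,"z",zc,r,X.mean(0))
    if len(ims)<4: ims.append(cv2.resize(im,(390,290) if 0 else (300,300),interpolation=cv2.INTER_CUBIC))
cv2.imwrite("pics/b.png",np.vstack([np.hstack(ims[:2]),np.hstack(ims[2:])])[...,::-1])
z=np.load("side0.npz");p=z["p"];D=cloud("side",z["d"])
o=[]
for a,b in((415,285),(362,240),(390,405),(338,355)):
    u,v=int(a*.64),int(b*.64);o.append(cv2.resize(p[v-32:v+32,u-38:u+38],(400,300),interpolation=cv2.INTER_CUBIC))
cv2.imwrite("pics/c.png",np.vstack([np.hstack(o[:2]),np.hstack(o[2:])])[...,::-1])
E
```

```text
docked bench 0.8387863925911461 z 99.19650391447135 ((595.0296630859375, 23.07415199279785), (133.30738830566406, 67.2546615600586), 1.841639518737793) [595.46  23.48  99.93]
left bench 1.1544899469436132 z 47.883132603805734 ((508.3666687011719, 318.12396240234375), (73.05569458007812, 137.8164825439453), 78.853759765625) [506.04 317.4   47.72]
right bench 0.2311698843020622 z 66.77436295407824 ((500.6925048828125, -300.76837158203125), (135.6569061279297, 68.15375518798828), 12.332137107849121) [ 497.01 -300.72   66.91]
orange bench 0.8239604438618926 z 46.549912082832634 ((423.1673889160156, -139.67626953125), (133.18797302246094, 68.08330535888672), 65.48587036132812) [ 423.97 -137.51   47.05]
tin bench -1.908157810440457 z 26.23676201575097 ((250.18641662597656, -489.11090087890625), (33.087223052978516, 43.771854400634766), 67.51749420166016) [ 253.81 -488.26   29.  ]
tape bench -1.5029212595771924 z 78.14932284978886 ((660.4213256835938, -444.581787109375), (47.998043060302734, 68.48896789550781), 78.0539321899414) [ 660.1  -444.04   78.07]
mag bench 0.519053299761822 z 14.849402353208461 ((681.3167724609375, 273.52777099609375), (67.32491302490234, 70.40847778320312), 58.594451904296875) [685.78 271.64  15.37]
```

View pics/b.png

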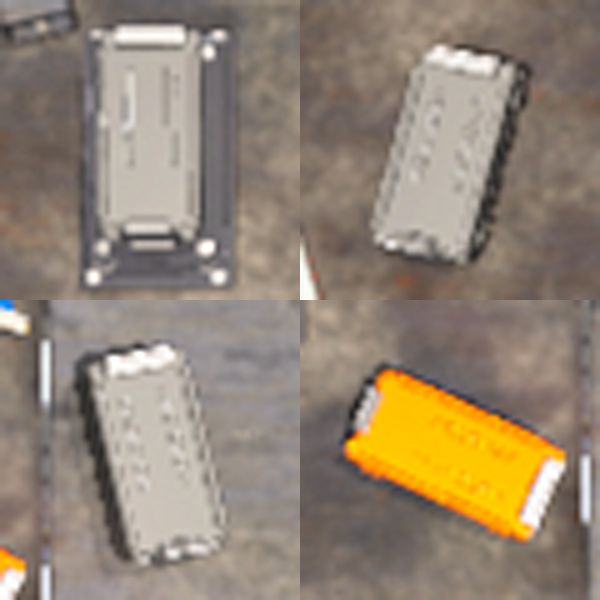

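View pics/c.png

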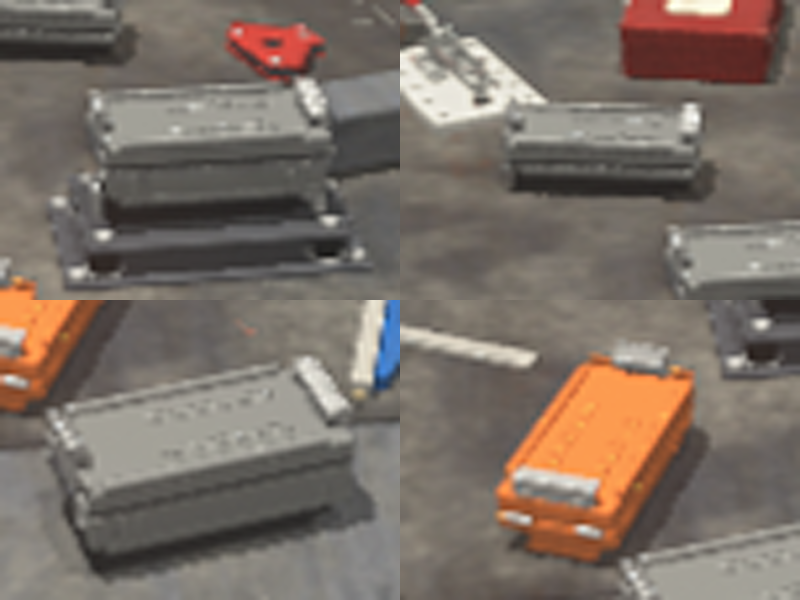

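```bash
cat >> h.py <<'E'
def plan(targets,grip=1.0,pos=None,rot=None):
    """targets: list of (xyz, euler); prints the call vectors (7 numbers) and rows needed"""
    s=state()
    p=np.array(s["eef_pos"] if pos is None else pos,float); A=Rm(s["tcp_rot"] if rot is None else rot)
    for tp,te in targets:
        B=Rm(te); tp=np.array(tp,float)
        for _ in range(9):
            dl=A.T@(tp-p); w=R.from_matrix(A.T@B).as_rotvec()
            k=max(abs(dl).max()/148,np.degrees(np.linalg.norm(w))/70,1e-9); n=int(np.ceil(k))
            f=1/max(n,1)
            v=np.r_[dl*f/150,w*f/(2*np.pi)].round(4)
            rows=max(np.linalg.norm(v[:3])*150/41.7,np.linalg.norm(v[3:])*360/7.16)
            print(v.tolist(),"rows %.1f"%rows)
            p=p+A@(v[:3]*150); A=A@R.from_rotvec(v[3:]*2*np.pi).as_matrix()
            if n<=1: break
    print("end",p)
E
python3 -c "
from h import *
plan([((506,317,330),(np.pi,0,-.19))])
print(state()['eef_pos'])"
```

```text
[-0.843, -0.364, 0.1654, -0.0, 0.0001, 0.1596] rows 8.0
[-0.7604, 0.5149, 0.1648, -0.0, 0.0001, 0.1596] rows 8.0
[0.0249, 0.918, 0.1645, -0.0001, 0.0001, 0.1597] rows 8.0
end [506. 317. 330.]
[198.22 592.72 404.31]
```

Emit:
arm_command --rows '[[[-0.843,-0.364,0.165,0,0,0.16,1],[-0.843,-0.364,0.165,0,0,0.16,1],[-0.843,-0.364,0.165,0,0,0.16,1],[-0.843,-0.364,0.165,0,0,0.16,1],[-0.843,-0.364,0.165,0,0,0.16,1],[-0.843,-0.364,0.165,0,0,0.16,1],[-0.843,-0.364,0.165,0,0,0.16,1],[-0.843,-0.364,0.165,0,0,0.16,1],[-0.843,-0.364,0.165,0,0,0.16,1]]]'

```text
t: 0.9
eef_pos: [300.9, 500.8, 379.8]
tcp_rot: [-3.141, 0.0, 1.807]
ft_force: [-0.7, 0.3, 0.0]
opening: 1.0
grip_force: 0.0
```

Emit:
arm_command --rows '[[[-0.76,0.515,0.165,0,0,0.16,1],[-0.76,0.515,0.165,0,0,0.16,1],[-0.76,0.515,0.165,0,0,0.16,1],[-0.76,0.515,0.165,0,0,0.16,1],[-0.76,0.515,0.165,0,0,0.16,1],[-0.76,0.515,0.165,0,0,0.16,1],[-0.76,0.515,0.165,0,0,0.16,1],[-0.76,0.515,0.165,0,0,0.16,1],[-0.76,0.515,0.165,0,0,0.16,1]]]'

```text
t: 1.65
eef_pos: [403.3, 408.7, 355.1]
tcp_rot: [-3.142, 0.0, 0.806]
ft_force: [0.2, 0.5, -0.0]
opening: 1.004
grip_force: 0.0
```

Emit:
arm_command --rows '[[[0.025,0.918,0.165,0,0,0.16,1],[0.025,0.918,0.165,0,0,0.16,1],[0.025,0.918,0.165,0,0,0.16,1],[0.025,0.918,0.165,0,0,0.16,1],[0.025,0.918,0.165,0,0,0.16,1],[0.025,0.918,0.165,0,0,0.16,1],[0.025,0.918,0.165,0,0,0.16,1],[0.025,0.918,0.165,0,0,0.16,1],[0.025,0.918,0.165,0,0,0.16,1],[0.025,0.918,0.165,0,0,0.16,1]]]'

```text
t: 2.48
eef_pos: [505.3, 316.4, 330.4]
tcp_rot: [-3.142, 0.0, -0.189]
ft_force: [0.2, -0.1, 0.3]
opening: 0.999
grip_force: 0.0
```

```bash
cat >> h.py <<'E'
def lid(n,zl,guess,st=None,p=None,d=None,save=None,r=95):
    """lid/shell outline from depth band below lid height: minAreaRect + mean"""
    if p is None: p,d=read_camera(n)
    P=cloud(n,d,st)
    m=(abs(P[...,2]-zl)<4)&(np.hypot(P[...,0]-guess[0],P[...,1]-guess[1])<r)
    k,l,s,_=cv2.connectedComponentsWithStats(m.astype(np.uint8))
    i=1+np.argmax(s[1:,4]);X=P[l==i]
    rc=cv2.minAreaRect(X[:,:2].astype(np.float32))
    if save:
        np.savez(save+".npz",p=p,d=d)
    return rc,X.mean(0),np.median(X[:,2]),l==i,P,p
E
python3 - <<'E'
from h import *
s=state();rc,m,z,k,P,p=lid("wrist",46,(506,317),s,save="w_sh")
print(s["eef_pos"],s["tcp_rot"],rc,m,z)
cv2.imwrite("pics/d.png",cv2.resize(p,(800,600))[...,::-1])
plan([((595,23,370),(np.pi,0,0.01)),((500,-300,350),(np.pi,0,.215))])
E
```

```text
[505.33 316.4  330.44] [-3.14  0.   -0.19] ((509.3023681640625, 315.8880310058594), (67.9692153930664, 133.2777099609375), 78.96251678466797) [508.92 315.91  45.77] 45.475031367644306
[0.4775, 0.9044, -0.1319, -0.0, 0.0, -0.0159] rows 3.7
[0.3849, 0.9475, -0.1318, -0.0, 0.0, -0.0158] rows 3.7
[-0.2182, 0.7156, 0.0444, -0.0, 0.0, -0.0109] rows 2.7
[-0.2667, 0.699, 0.0444, -0.0, 0.0, -0.0109] rows 2.7
[-0.3139, 0.6792, 0.0444, -0.0, -0.0, -0.0108] rows 2.7
end [ 500. -300.  350.]
```

View pics/d.png

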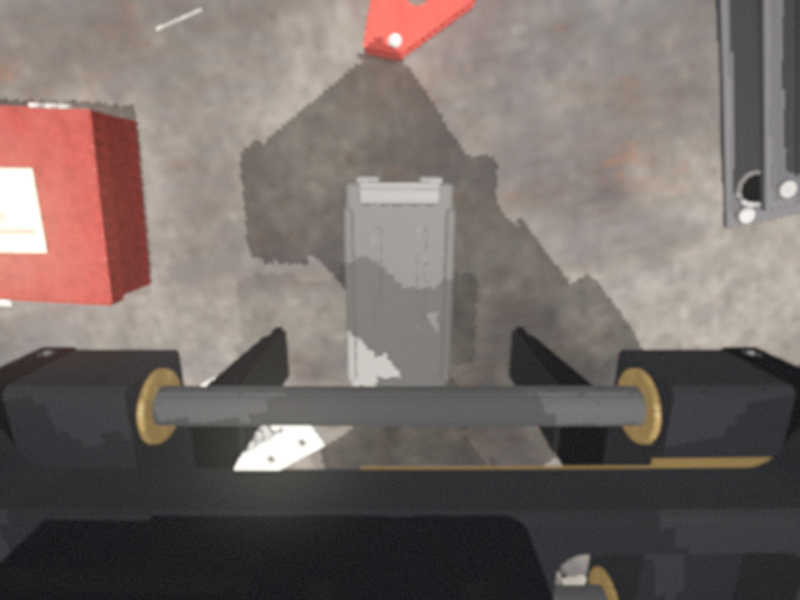

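Wrist view: shallow case from its hook (400,190) to about (400,385), centred between the open fingers (285/515); its front is hidden by the gripper, so I'll hover further back for the others.

Emit:
arm_command --rows '[[[0.36,0.88,-0.13,0,0,-0.016,1],[0.36,0.88,-0.13,0,0,-0.016,1],[0.36,0.88,-0.13,0,0,-0.016,1],[0.36,0.88,-0.13,0,0,-0.016,1],[0.36,0.88,-0.13,0,0,-0.016,1]]]'

```text
t: 2.95
eef_pos: [533.2, 173.2, 350.7]
tcp_rot: [3.142, -0.001, -0.094]
ft_force: [0.3, -0.1, -0.4]
opening: 0.998
grip_force: 0.0
```

Emit:
arm_command --rows '[[[0.27,0.95,-0.13,0,0,-0.016,1],[0.27,0.95,-0.13,0,0,-0.016,1],[0.27,0.95,-0.13,0,0,-0.016,1],[0.27,0.95,-0.13,0,0,-0.016,1],[0.27,0.95,-0.13,0,0,-0.016,1],[0.27,0.95,-0.13,0,0,-0.016,1],[0.27,0.95,-0.13,0,0,-0.016,1]]]'

```text
t: 3.53
eef_pos: [558.9, 31.5, 369.2]
tcp_rot: [-3.141, 0.0, 0.007]
ft_force: [-0.3, 0.0, 0.2]
opening: 0.998
grip_force: 0.0
```

```bash
python3 - <<'E'
from h import *
s=state();rc,m,z,k,P,p=lid("wrist",99,(595,23),s,save="w_dk")
np.save("w_dk_st.npy",np.r_[s["eef_pos"],s["tcp_rot"]])
print(s["eef_pos"],s["tcp_rot"],rc,m,z)
cv2.imwrite("pics/e.png",cv2.resize(p,(800,600))[...,::-1])
plan([((465,-307,340),(np.pi,0,.215))])
E
```

```text
[558.91  31.49 369.25] [-3.14  0.    0.01] ((595.4197998046875, 23.86432647705078), (136.1744842529297, 68.09949493408203), 1.2170923948287964) [596.13  23.81  98.73] 98.42467971560438
[-0.2138, 0.7514, 0.0648, -0.0, 0.0, -0.011] rows 2.8
[-0.2652, 0.7349, 0.0648, -0.0, 0.0, -0.011] rows 2.8
[-0.3153, 0.7148, 0.0649, -0.0001, 0.0001, -0.0111] rows 2.8
end [ 465. -307.  340.]
```

View pics/e.png

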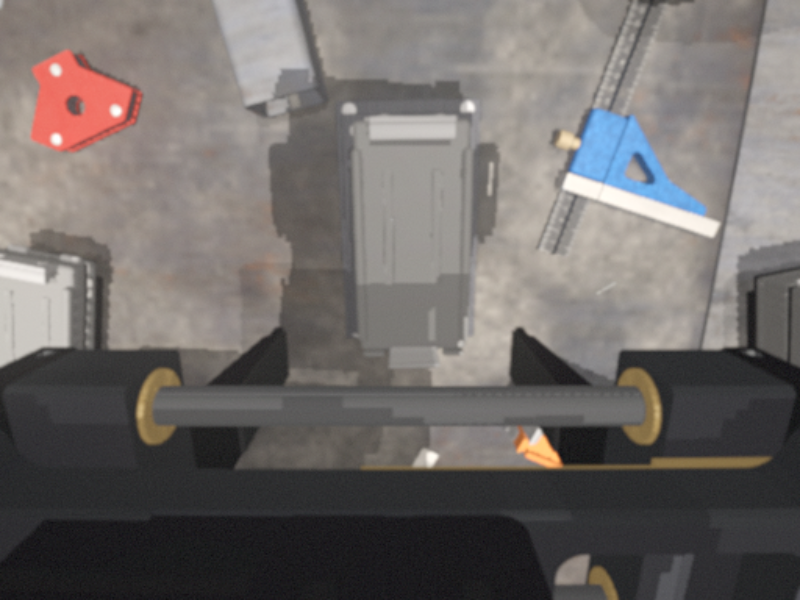

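Docked case entirely in view: hook at (412,128), clip at (412,355), yaw ≈ 1°.

Emit:
arm_command --rows '[[[-0.214,0.751,0.065,0,0,-0.011,1],[-0.214,0.751,0.065,0,0,-0.011,1],[-0.214,0.751,0.065,0,0,-0.011,1],[-0.214,0.751,0.065,0,0,-0.011,1]]]'

```text
t: 3.92
eef_pos: [526.3, -84.7, 359.1]
tcp_rot: [3.141, 0.001, 0.073]
ft_force: [0.4, -0.7, 0.2]
opening: 0.995
grip_force: 0.0
```

Emit:
arm_command --rows '[[[-0.265,0.735,0.065,0,0,-0.011,1],[-0.265,0.735,0.065,0,0,-0.011,1],[-0.265,0.735,0.065,0,0,-0.011,1],[-0.265,0.735,0.065,0,0,-0.011,1]]]'

```text
t: 4.25
eef_pos: [495.2, -197.8, 349.4]
tcp_rot: [3.141, 0.001, 0.142]
ft_force: [0.2, 0.5, 0.5]
opening: 1.003
grip_force: 0.0
```

Emit:
arm_command --rows '[[[-0.315,0.715,0.065,0,0,-0.011,1],[-0.315,0.715,0.065,0,0,-0.011,1],[-0.315,0.715,0.065,0,0,-0.011,1],[-0.315,0.715,0.065,0,0,-0.011,1],[-0.315,0.715,0.065,0,0,-0.011,1],[-0.315,0.715,0.065,0,0,-0.011,1]]]'

```text
t: 4.75
eef_pos: [464.9, -306.5, 340.1]
tcp_rot: [-3.141, 0.0, 0.213]
ft_force: [0.1, 0.1, 0.3]
opening: 1.003
grip_force: 0.0
```

```bash
cat >> h.py <<'E'
def edges(P,k,e,c):
    """side edges of lid mask k in frame of yaw e about c: robust line fits -> y centre, yaw offset, width, x range"""
    X=P[k][:,:2]-c; q=np.c_[X@[np.cos(e),np.sin(e)],X@[-np.sin(e),np.cos(e)]]
    o=[]
    xs=np.arange(-50,36,3.)
    for sg in(1,-1):
        t=[(x,sg*np.percentile(sg*q[abs(q[:,0]-x)<1.5,1],98)) for x in xs if (abs(q[:,0]-x)<1.5).sum()>15]
        t=np.array(t);f=np.polyfit(t[:,0],t[:,1],1);r=abs(t[:,1]-np.polyval(f,t[:,0]));f=np.polyfit(t[r<1.2,0],t[r<1.2,1],1);o.append(f)
    f=(o[0]+o[1])/2
    return "yaw %.4f (%.4f %.4f) yc %.2f width %.2f  x %.1f..%.1f"%(e+f[0],o[0][0],o[1][0],f[1],o[0][1]-o[1][1],np.percentile(q[:,0],.5),np.percentile(q[:,0],99.5))
def bright(n,P,p,c,zlo,zhi,e,x0,x1,st=None):
    """points in local box with height band: hook etc."""
    X=P[...,:2]-c;x=X@[np.cos(e),np.sin(e)];y=X@[-np.sin(e),np.cos(e)]
    m=(x>x0)&(x<x1)&(abs(y)<34)&(P[...,2]>zlo)&(P[...,2]<zhi)
    return "n %d x %.1f..%.1f y %.1f..%.1f z %.1f"%(m.sum(),*np.percentile(x[m],[2,98]),*np.percentile(y[m],[2,98]),np.median(P[...,2][m]))
E
python3 - <<'E'
from h import *
s=state();rc,m,z,k,P,p=lid("wrist",66,(497,-301),s,save="w_dp")
np.save("w_dp_st.npy",np.r_[s["eef_pos"],s["tcp_rot"]])
print(s["eef_pos"],s["tcp_rot"],rc,m,z)
c=np.array([499,-300.]);e=.215
print(edges(P,k,e,c),"| hook",bright("wrist",P,p,c,z+9,z+16,e,40,80),"| latch",bright("wrist",P,p,c,z+12,z+23,e,-85,-55))
a=np.load("w_dk_st.npy");st=dict(eef_pos=a[:3],tcp_rot=a[3:]);Z=np.load("w_dk.npz")
rc,m,z,k,P,p=lid("wrist",99,(595,23),st,Z["p"],Z["d"])
c=np.array([595.4,23.5]);e=.02
print(edges(P,k,e,c),"| hook",bright("wrist",P,p,c,z+9,z+16,e,40,80),"| latch",bright("wrist",P,p,c,z+12,z+23,e,-85,-55),z)
E
```

```text
[ 464.88 -306.45  340.08] [-3.14  0.    0.21] ((499.80096435546875, -300.8268127441406), (136.4349365234375, 68.08621215820312), 12.646570205688477) [ 500.28 -300.86   65.77] 65.49236082727575
yaw 0.2096 (-0.0071 -0.0037) yc -1.05 width 62.82  x -65.6..66.3 | hook n 828 x 57.0..68.6 y -22.8..20.4 z 78.3 | latch n 358 x -70.1..-61.5 y -15.1..12.1 z 82.4
yaw 0.0284 (0.0098 0.0070) yc 0.51 width 63.13  x -66.2..66.0 | hook n 868 x 56.4..68.0 y -21.6..21.7 z 111.2 | latch n 375 x -71.2..-61.8 y -13.4..14.3 z 115.2 98.42677150594115
```

```bash
cat >> h.py <<'E'
def segs(n,p,z,c,e,st=None,minlen=25,tol=.06,out=False):
    g=cv2.cvtColor(p,cv2.COLOR_RGB2GRAY)
    S=cv2.createLineSegmentDetector().detect(g)[0].reshape(-1,4)
    A=plane(n,S[:,:2],z,st)[:,:2]-c;B=plane(n,S[:,2:],z,st)[:,:2]-c
    Rt=np.array([[np.cos(e),-np.sin(e)],[np.sin(e),np.cos(e)]])
    A=A@Rt;B=B@Rt;L=[]
    for a,b in zip(A,B):
        d=b-a;l=np.hypot(*d);th=(np.arctan2(d[1],d[0])+np.pi/2)%np.pi-np.pi/2;m=(a+b)/2
        if l>minlen and abs(th)<tol and abs(m[1])<40 and abs(m[0])<70: L.append((m[1]-m[0]*th,th,l,m[0]))
    return np.array(sorted(L))
E
python3 - <<'E'
from h import *
for f,z,c,e in(("w_dk",98.5,(595.6,23.9),.02),("w_dp",65.5,(499.8,-301.),.215)):
    a=np.load(f+"_st.npy");st=dict(eef_pos=a[:3],tcp_rot=a[3:]);p=np.load(f+".npz")["p"]
    L=segs("wrist",p,z,np.array(c),e,st);print(f);print(L);print("wmean yaw",e+np.average(L[:,1],weights=L[:,2]**2),e+np.median(L[:,1]))
Z=np.load("top0.npz")["p"]
for z,c,e in((98.5,(595.6,23.9),.02),(65.5,(499.8,-301.),.215),(46,(508.5,317.),-.195)):
    L=segs("top",Z,z,np.array(c),e);print(L,e+np.average(L[:,1],weights=L[:,2]**2))
plan([((499.6,-301,300),(np.pi,0,.216)),((499.6,-301,212),(np.pi,0,.216))])
E
```

```text
w_dk
[[-37.41  -0.03  30.52 -30.36]
 [-34.22  -0.    59.48  21.55]
 [-30.72   0.    66.69  16.97]
 [-28.01   0.01  67.72  17.52]
 [ 27.26  -0.    51.47  25.32]
 [ 33.47  -0.01 104.87  -1.31]]
wmean yaw 0.01726075925167799 0.017324367085439923
w_dp
[[-34.51   0.01  25.23 -14.91]
 [-33.73   0.    50.05  26.26]
 [-33.07   0.    26.7  -43.37]
 [-30.8    0.01  42.02  29.19]
 [-30.31   0.    26.77 -44.63]
 [-26.98   0.01  30.48 -42.78]
 [ 27.25   0.01  46.56  28.09]
 [ 33.15  -0.02  25.32 -41.34]
 [ 33.37   0.    75.16  13.83]]
wmean yaw 0.22044834670024435 0.219990848613589
[[-29.17  -0.   132.2   -6.23]
 [ -5.01  -0.01  34.42  21.04]
 [ 35.18   0.02 127.83  -8.47]] 0.026894022493142714
[[ 34.21   0.02 131.48  -4.83]] 0.23190470477602623
[[-31.3   -0.   133.82  -5.2 ]
 [ 32.95   0.   128.81  -0.79]] -0.1961355069763363
[0.2331, 0.0152, 0.268, -0.0001, 0.0, -0.0004] rows 1.3
[0.0001, -0.0, 0.5867, 0.0, 0.0, -0.0] rows 2.1
end [ 499.61 -301.    212.  ]
```

Emit:
arm_command --rows '[[[0.234,0.016,0.2,0,0,-0.0011,1],[0.234,0.016,0.4,0,0,-0.0011,1],[0.234,0.016,0.6,0,0,-0.0011,1],[0.234,0.016,0.75,0,0,-0.0011,1],[0.234,0.016,0.83,0,0,-0.0011,1],[0.234,0.016,0.83,0,0,-0.0011,1],[0.234,0.016,0.83,0,0,-0.0011,1],[0.234,0.016,0.83,0,0,-0.0011,-1],[0.234,0.016,0.83,0,0,-0.0011,-1],[0.234,0.016,0.83,0,0,-0.0011,-1]]]'

```text
t: 5.63
eef_pos: [499.2, -302.9, 217.0]
tcp_rot: [3.14, -0.001, 0.218]
ft_force: [0.4, 0.5, 0.3]
opening: 0.844
grip_force: 0.0
```

Emit:
arm_command --rows '[[[0,0,0,0,0,0,-1],[0,0,0,0,0,0,-1],[0,0,0,0,0,0,-1],[0,0,0,0,0,0,-1],[0,0,0,0,0,0,-1]]]'

```text
t: 6.05
eef_pos: [498.9, -302.6, 216.2]
tcp_rot: [-3.141, 0.0, 0.218]
ft_force: [-2.1, 5.0, 7.5]
opening: 0.706
grip_force: 30.0
```

Emit:
arm_command --rows '[[[0,0,-0.1,0,0,0,-1],[0,0,-0.3,0,0,0,-1],[0,0,-0.5,0,0,0,-1],[0,0,-0.7,0,0,0,-1],[0,0,-0.8,0,0,0,-1],[0,0,-0.8,0,0,0,-1],[0,0,-0.8,0,0,0,-1]]]'

```text
t: 6.63
eef_pos: [498.8, -302.8, 335.4]
tcp_rot: [3.141, -0.0, 0.218]
ft_force: [-0.5, -0.6, -6.7]
opening: 0.703
grip_force: 30.0
```

```bash
cat >> h.py <<'E'
def held(zl,save):
    """held case in tool frame: lid height zl (tool z), prints hook band and line segments"""
    p,d=read_camera("wrist");st=dict(eef_pos=np.zeros(3),tcp_rot=np.zeros(3))
    np.savez(save+".npz",p=p,d=d)
    P=cloud("wrist",d,st)
    m=(abs(P[...,0]-15)<30)&(abs(P[...,1])<25)&(abs(P[...,2]-zl)<15)
    z=np.median(P[m][:,2]);print("lid z",z, "tilt",np.linalg.lstsq(np.c_[P[m][:,:2],np.ones(m.sum())],P[m][:,2],rcond=None)[0])
    m=(P[...,0]>30)&(P[...,0]<90)&(abs(P[...,1])<34)&(P[...,2]<z-9)&(P[...,2]>z-16)
    print("hook x",np.percentile(P[m][:,0],[2,98]),"y",np.percentile(P[m][:,1],[2,98]))
    print(segs("wrist",p,z,np.zeros(2),0,st))
    return p
E
python3 - <<'E'
from h import *
s=state();print({k:s[k] for k in("t","eef_pos","tcp_rot","ft_force","opening")})
p=held(150,"hd1");cv2.imwrite("pics/f.png",cv2.resize(p,(800,600))[...,::-1])
E
```

```text
{'t': 6.6333, 'eef_pos': array([ 498.76, -302.8 ,  335.4 ]), 'tcp_rot': array([ 3.14, -0.  ,  0.22]), 'ft_force': array([-0.54, -0.55, -6.67]), 'opening': 0.7027141236840475}
lid z 150.4202391418208 tilt [  0.     0.02 150.35]
hook x [57.94 69.13] y [-21.09  22.19]
[[34.74 -0.   28.65 35.76]]
```

View pics/f.png

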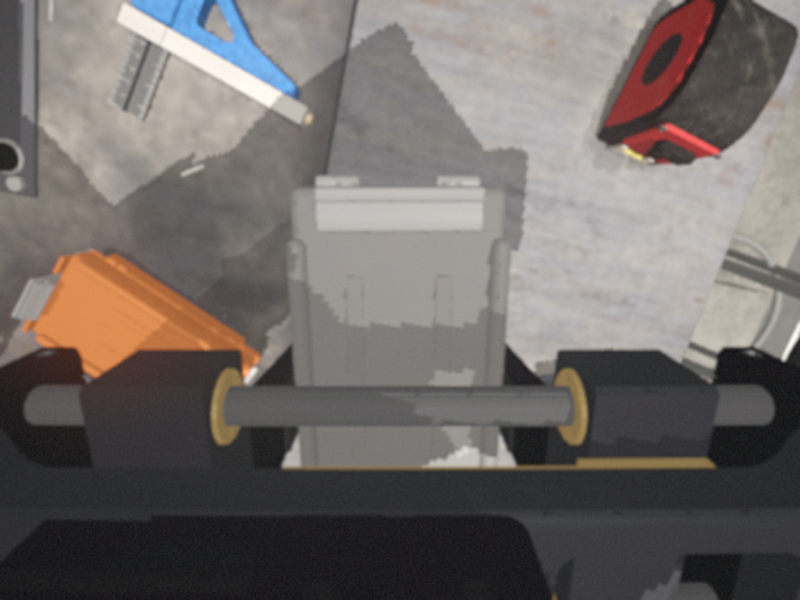

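Held case is symmetric between the fingers (hook 316–483, shell 292–508, centre 400).

```bash
cat >> h.py <<'E'
YAW=.018;D0=np.array([595.4,23.9,33.])
def tcp_for(tip,th,tc,base=None,yaw=YAW):
    """TCP pose so that held case's tongue tip is at 'tip' (docked frame, z over lid when base given)"""
    b=D0 if base is None else np.array(base,float)
    Rc=Rm((0,np.radians(th),yaw)); w=b+Rm((0,0,yaw))@np.array(tip,float)
    return w+Rc@(np.array(tc)-[62.5,0,0]),R.from_matrix(Rc@Rm((np.pi,0,0))).as_euler("xyz")
E
python3 - <<'E'
from h import *
tc=(-1.3,0,216.4)
a=tcp_for((48,0,66+60),11,tc);b=tcp_for((48,0,66+8),11,tc);c=tcp_for((48,0,66.5),11,tc);d=tcp_for((61.5,0,66.5),11,tc)
for q in(a,b,c,d):print(q)
plan([(np.r_[a[0][:2],a[0][2]+10],a[1]),b])
E
```

```text
(array([622.06,  24.38, 383.6 ]), array([3.14, 0.19, 0.02]))
(array([622.06,  24.38, 331.6 ]), array([3.14, 0.19, 0.02]))
(array([622.06,  24.38, 324.1 ]), array([3.14, 0.19, 0.02]))
(array([635.56,  24.62, 324.1 ]), array([3.14, 0.19, 0.02]))
[0.6372, -0.9759, -0.1966, 0.0014, -0.0151, 0.0159] rows 4.3
[0.2579, -0.5178, -0.1213, 0.0007, -0.0076, 0.0079] rows 2.1
[0.2258, -0.5303, -0.1305, 0.0008, -0.0076, 0.008] rows 2.1
[0.079, 0.0001, 0.4057, -0.0, 0.0, -0.0] rows 1.5
end [622.06  24.38 331.6 ]
```

Emit:
arm_command --rows '[[[0.32,-0.488,-0.15,0.0007,-0.0075,0.008,-1],[0.637,-0.976,-0.197,0.0014,-0.0151,0.0159,-1],[0.637,-0.976,-0.197,0.0014,-0.0151,0.0159,-1],[0.637,-0.976,-0.197,0.0014,-0.0151,0.0159,-1],[0.637,-0.976,-0.197,0.0014,-0.0151,0.0159,-1],[0.637,-0.976,-0.197,0.0014,-0.0151,0.0159,-1]]]'

```text
t: 7.18
eef_pos: [561.4, -136.4, 363.7]
tcp_rot: [-3.136, 0.097, 0.122]
ft_force: [-0.1, -0.3, -5.5]
opening: 0.707
grip_force: 30.0
```

Emit:
arm_command --rows '[[[0.258,-0.518,-0.121,0.0007,-0.0076,0.0079,-1],[0.258,-0.518,-0.121,0.0007,-0.0076,0.0079,-1],[0.258,-0.518,-0.121,0.0007,-0.0076,0.0079,-1]]]'

```text
t: 7.43
eef_pos: [592.8, -54.0, 379.1]
tcp_rot: [-3.137, 0.143, 0.07]
ft_force: [-0.1, 0.6, -5.5]
opening: 0.706
grip_force: 30.0
```

Emit:
arm_command --rows '[[[0.226,-0.53,-0.13,0.0008,-0.0076,0.008,-1],[0.226,-0.53,-0.13,0.0008,-0.0076,0.008,-1],[0.226,-0.53,-0.13,0.0008,-0.0076,0.008,-1],[0.226,-0.53,-0.13,0.0008,-0.0076,0.008,-1],[0.226,-0.53,-0.13,0.0008,-0.0076,0.008,-1],[0.226,-0.53,-0.13,0.0008,-0.0076,0.008,-1]]]'

```text
t: 7.93
eef_pos: [622.1, 23.0, 393.4]
tcp_rot: [3.141, 0.193, 0.017]
ft_force: [0.4, -0.1, -5.2]
opening: 0.704
grip_force: 30.0
```

```bash
python3 - <<'E'
from h import *
np.set_printoptions(precision=4,suppress=True)
s=state();print({k:s[k] for k in("t","eef_pos","tcp_rot","ft_force","moment","opening")})
p,d=read_camera("side");np.savez("s1.npz",p=p,d=d)
held(150,"hd2")
tc=(-1.3,0,216.4)
plan([tcp_for((48,0,66+8),11,tc)]);plan([tcp_for((48,0,66.5),11,tc)])
u,v=(272,160)
cv2.imwrite("pics/g.png",cv2.resize(p[v-75:v+75,u-100:u+100],(800,600),interpolation=cv2.INTER_CUBIC)[...,::-1])
E
```

```text
{'t': 7.9333, 'eef_pos': array([622.0949,  22.9603, 393.3635]), 'tcp_rot': array([3.1406, 0.1929, 0.0167]), 'ft_force': array([ 0.4149, -0.0956, -5.1728]), 'moment': array([-0.0683, -0.1577,  0.056 ]), 'opening': 0.7044649485899007}
lid z 150.58857604285146 tilt [  0.007    0.0178 150.4196]
hook x [58.1242 69.3379] y [-21.2881  22.0953]
[[-34.5623   0.0059  36.0886  22.9912]]
[0.0791, -0.0104, 0.4086, 0.0001, -0.0, -0.0003] rows 1.5
end [622.0562  24.3742 331.5908]
[0.0886, -0.0105, 0.4576, 0.0001, -0.0, -0.0003] rows 1.7
end [622.0537  24.3825 324.1039]
```

View pics/g.png

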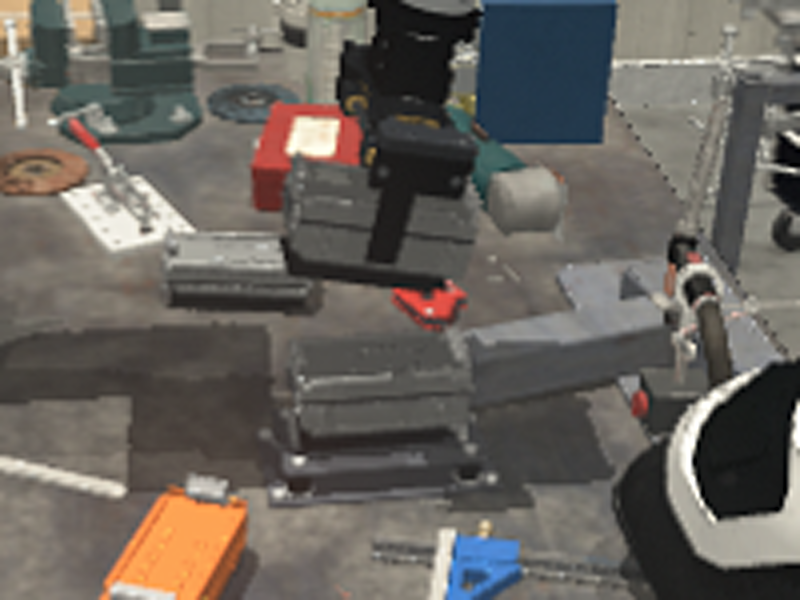

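Side view: deep case hangs tipped (front up) over the docked one, clear of everything.

Emit:
arm_command --rows '[[[0.079,-0.0104,0.2,0.0001,0,-0.0003,-1],[0.079,-0.0104,0.35,0.0001,0,-0.0003,-1],[0.079,-0.0104,0.4,0.0001,0,-0.0003,-1],[0.079,-0.0104,0.4,0.0001,0,-0.0003,-1],[0.079,-0.0104,0.4,0.0001,0,-0.0003,-1]]]'

```text
t: 8.45
eef_pos: [622.7, 25.2, 334.1]
tcp_rot: [-3.141, 0.191, 0.019]
ft_force: [-0.2, 0.3, -5.5]
opening: 0.71
grip_force: 30.0
```

```bash
cat >> h.py <<'E'
def sh():
    s=state();print("t %.2f"%s["t"],s["eef_pos"].round(2),s["tcp_rot"].round(4),"F",s["ft_force"].round(1),"M",s["moment"].round(2),"op %.3f"%s["opening"])
E
python3 - <<'E'
from h import *
sh();tc=(-1.3,0,216.4)
print(state()["qvel"])
plan([tcp_for((48,0,66.5),11,tc)])
plan([tcp_for((61.5,0,66.5),11,tc)],pos=tcp_for((48,0,66.5),11,tc)[0])
E
```

```text
t 8.45 [622.72  25.21 334.14] [-3.14  0.19  0.02] F [-0.2  0.3 -5.5] M [-0.   -0.14  0.01] op 0.710
[ 0.   -0.02 -0.02 -0.    0.    0.  ]
[0.0082, 0.0055, 0.0666, 0.0, -0.0002, 0.0001] rows 0.2
end [622.05  24.38 324.1 ]
[0.0884, 0.0001, -0.0171, 0.0, -0.0002, 0.0001] rows 0.3
end [635.56  24.62 324.1 ]
```

Emit:
arm_command --rows '[[[0.004,0.003,0.03,0,-0.0002,0.0001,-1],[0.008,0.0055,0.06,0,-0.0002,0.0001,-1],[0.008,0.0055,0.066,0,-0.0002,0.0001,-1],[0.008,0.0055,0.066,0,-0.0002,0.0001,-1],[0.008,0.0055,0.066,0,-0.0002,0.0001,-1],[0.008,0.0055,0.066,0,-0.0002,0.0001,-1]]]'

```text
t: 8.95
eef_pos: [621.9, 25.0, 323.8]
tcp_rot: [-3.142, 0.192, 0.019]
ft_force: [0.4, -0.5, -4.6]
opening: 0.704
grip_force: 30.0
```

```bash
python3 - <<'E'
from h import *
sh();tc=(-1.3,0,216.4)
plan([tcp_for((48,0,66.5),11,tc)])
plan([tcp_for((61.5,0,66.5),11,tc)])
p,d=read_camera("side");u,v=(275,180)
cv2.imwrite("pics/h.png",cv2.resize(p[v-45:v+45,u-60:u+60],(800,600),interpolation=cv2.INTER_CUBIC)[...,::-1])
E
```

```text
t 8.95 [621.87  25.02 323.81] [-3.14  0.19  0.02] F [ 0.4 -0.5 -4.6] M [-0.03 -0.16  0.01] op 0.704
[0.0008, 0.0043, -0.0021, 0.0, -0.0, 0.0002] rows 0.0
end [622.06  24.38 324.1 ]
[0.0892, 0.0044, -0.0192, 0.0, -0.0, 0.0002] rows 0.3
end [635.56  24.62 324.09]
```

View pics/h.png

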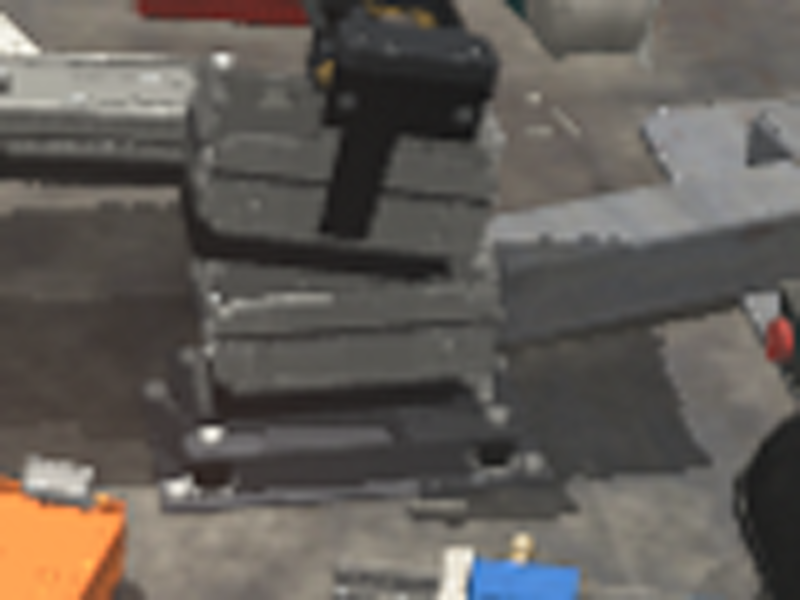

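Tongue sits just at the docked lid in front of the hook; no significant contact force. Slide it back.

Emit:
arm_command --rows '[[[0.03,0.004,-0.006,0,0,0.0002,-1],[0.055,0.004,-0.011,0,0,0.0002,-1],[0.075,0.004,-0.015,0,0,0.0002,-1],[0.09,0.004,-0.018,0,0,0.0002,-1],[0.09,0.004,-0.018,0,0,0.0002,-1],[0.09,0.004,-0.018,0,0,0.0002,-1],[0.09,0.004,-0.018,0,0,0.0002,-1]]]'

```text
t: 9.58
eef_pos: [635.6, 24.6, 323.5]
tcp_rot: [3.141, 0.192, 0.018]
ft_force: [0.4, 0.8, -5.1]
opening: 0.71
grip_force: 30.0
```

```bash
python3 - <<'E'
from h import *
sh();tc=(-1.3,0,216.4)
plan([tcp_for((61.5,0,66.5),11,tc)])
E
```

```text
t 9.58 [635.55  24.63 323.53] [3.14 0.19 0.02] F [ 0.4  0.8 -5.1] M [-0.02 -0.18 -0.02] op 0.710
[-0.0007, 0.0001, -0.0037, 0.0, 0.0001, -0.0] rows 0.0
end [635.56  24.62 324.09]
```

Emit:
arm_command --rows '[[[0.007,0,-0.001,0,0,0,-1],[0.014,0,-0.003,0,0,0,-1],[0.02,0,-0.004,0,0,0,-1],[0.02,0,-0.004,0,0,0,-1],[0.02,0,-0.004,0,0,0,-1]]]'

```text
t: 10.0
eef_pos: [638.4, 24.7, 323.5]
tcp_rot: [3.141, 0.194, 0.018]
ft_force: [-3.6, -0.4, -4.9]
opening: 0.705
grip_force: 30.0
```

Emit:
arm_command --rows '[[[-0.003,0,-0.01,0,0,0,-1],[-0.005,0,-0.02,0,0,0,-1],[-0.006,0,-0.02,0,0,0,-1],[-0.006,0,-0.02,0,0,0,-1]]]'

```text
t: 10.33
eef_pos: [638.3, 24.7, 326.4]
tcp_rot: [3.141, 0.193, 0.018]
ft_force: [-2.2, 1.2, -11.9]
opening: 0.709
grip_force: 30.0
```

Wall felt at x≈638 and lifting pulls −7 N: the tongue is hooked. Now back off 1.5 mm and tip the front down.

```bash
python3 - <<'E'
from h import *
sh();tc=(-1.3,0,216.4)
plan([tcp_for((62.5,0,66.5),7.5,tc)])
E
```

```text
t 10.33 [638.27  24.7  326.38] [3.14 0.19 0.02] F [ -2.2   1.2 -11.9] M [-0.03  0.43  0.05] op 0.709
[-0.0956, 0.0002, 0.0458, 0.0, 0.0098, -0.0] rows 0.5
end [622.88  24.4  322.38]
```

Emit:
arm_command --rows '[[[-0.04,0,0.026,0,0.004,0,-1],[-0.08,0,0.042,0,0.008,0,-1],[-0.0956,0,0.046,0,0.0098,0,-1],[-0.0956,0,0.046,0,0.0098,0,-1],[-0.0956,0,0.046,0,0.0098,0,-1],[-0.0956,0,0.046,0,0.0098,0,-1]]]'

```text
t: 10.83
eef_pos: [623.4, 24.4, 323.1]
tcp_rot: [3.141, 0.13, 0.018]
ft_force: [-0.5, -0.8, -6.0]
opening: 0.709
grip_force: 30.0
```

Emit:
arm_command --rows '[[[0,0,0,0,0,0,1],[0,0,0,0,0,0,1],[0,0,0,0,0,0,1],[0,0,-0.15,0,0,0,1],[0,0,-0.35,0,0,0,1],[0,0,-0.55,0,0,0,1],[0,0,-0.6,0,0,0,1],[0,0,-0.6,0,0,0,0]]]'

```text
t: 11.5
eef_pos: [634.9, 24.7, 414.7]
tcp_rot: [3.141, 0.126, 0.018]
ft_force: [-0.4, -0.8, 1.2]
opening: 0.966
grip_force: 0.0
```

```bash
python3 - <<'E'
from h import *
sh()
p,d=read_camera("side");u,v=(275,170)
cv2.imwrite("pics/i.png",cv2.resize(p[v-54:v+54,u-72:u+72],(800,600),interpolation=cv2.INTER_CUBIC)[...,::-1])
b=D0+Rm((0,0,YAW))@[-42,0,66+66+35+190]
plan([(b,(np.pi,0,YAW))])
E
```

```text
t 11.50 [634.87  24.66 414.71] [3.14 0.13 0.02] F [-0.4 -0.8  1.2] M [-0.06  0.12 -0.01] op 0.966
[-0.5173, 0.0005, 0.2192, 0.0001, 0.0205, -0.0001] rows 2.0
end [553.4   23.14 390.  ]
```

View pics/i.png

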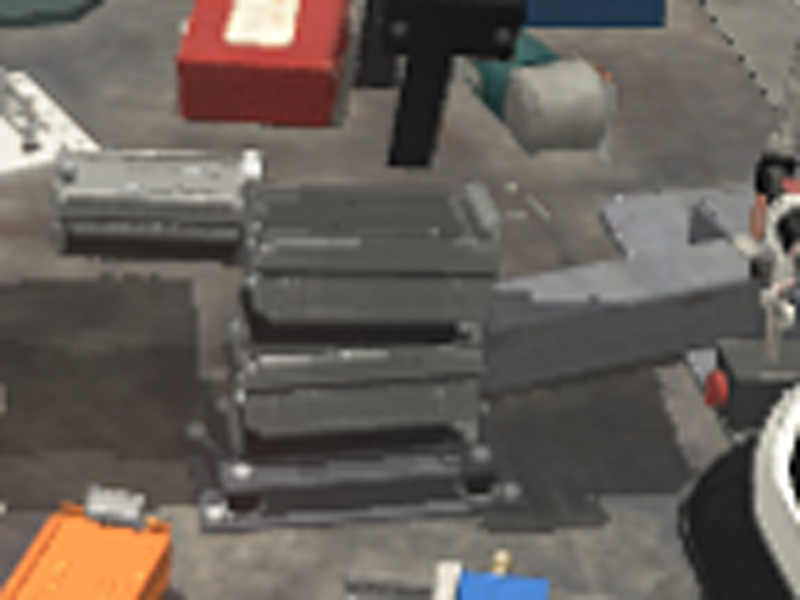

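Case rests hooked with its front up on the clip nose, in line with the docked one. Close the fingers and move over the front of its lid.

Emit:
arm_command --rows '[[[-0.25,0,0.03,0,0.01,0,-1],[-0.517,0,0.1,0,0.0205,0,-1],[-0.517,0,0.219,0,0.0205,0,-1],[-0.517,0,0.219,0,0.0205,0,-1],[-0.517,0,0.219,0,0.0205,0,-1],[-0.517,0,0.219,0,0.0205,0,-1],[-0.517,0,0.219,0,0.0205,0,-1],[-0.517,0,0.219,0,0.0205,0,-1],[-0.517,0,0.219,0,0.0205,0,-1]]]'

```text
t: 12.3
eef_pos: [554.0, 23.2, 389.5]
tcp_rot: [3.141, 0.002, 0.018]
ft_force: [-1.2, 1.0, -0.7]
opening: 0.311
grip_force: 0.0
```

Emit:
arm_command --rows '[[[0,0,0.08,0,0,0,-1],[0,0,0.12,0,0,0,-1],[0,0,0.14,0,0,0,-1],[0,0,0.16,0,0,0,-1],[0,0,0.16,0,0,0,-1]]]'

```text
t: 12.72
eef_pos: [553.7, 23.2, 365.2]
tcp_rot: [3.141, 0.002, 0.018]
ft_force: [2.6, -0.7, 1.0]
opening: 0.011
grip_force: 1.4
```

Near contact; press on in small steps.

Emit:
arm_command --rows '[[[0,0,0.01,0,0,0,-1],[0,0,0.02,0,0,0,-1],[0,0,0.03,0,0,0,-1],[0,0,0.04,0,0,0,-1],[0,0,0.04,0,0,0,-1]]]'

```text
t: 13.13
eef_pos: [553.4, 23.2, 359.6]
tcp_rot: [3.141, 0.002, 0.018]
ft_force: [0.4, 0.5, 0.0]
opening: 0.003
grip_force: 0.0
```

Emit:
arm_command --rows '[[[0,0,0.01,0,0,0,-1],[0,0,0.02,0,0,0,-1],[0,0,0.03,0,0,0,-1],[0,0,0.03,0,0,0,-1]]]'

```text
t: 13.47
eef_pos: [553.3, 23.2, 354.4]
tcp_rot: [3.141, 0.003, 0.018]
ft_force: [1.2, 0.0, 0.4]
opening: 0.006
grip_force: 0.0
```

Emit:
arm_command --rows '[[[0,0,0.01,0,0,0,-1],[0,0,0.02,0,0,0,-1],[0,0,0.02,0,0,0,-1]]]'

```text
t: 13.72
eef_pos: [553.4, 23.2, 351.9]
tcp_rot: [3.141, 0.002, 0.018]
ft_force: [-1.5, 0.6, 4.5]
opening: 0.006
grip_force: 2.3
```

Emit:
arm_command --rows '[[[0,0,0.01,0,0,0,-1],[0,0,0.02,0,0,0,-1],[0,0,0.02,0,0,0,-1]]]'

```text
t: 13.97
eef_pos: [553.4, 23.2, 349.6]
tcp_rot: [3.141, 0.001, 0.018]
ft_force: [-3.8, 0.3, 11.2]
opening: 0.006
grip_force: 5.8
```

Emit:
arm_command --rows '[[[0,0,0.01,0,0,0,-1],[0,0,0.02,0,0,0,-1],[0,0,0.02,0,0,0,-1]]]'

```text
t: 14.22
eef_pos: [553.3, 23.2, 347.2]
tcp_rot: [3.141, 0.001, 0.018]
ft_force: [-6.5, 0.2, 18.5]
opening: 0.004
grip_force: 9.3
```

```bash
cat >> h.py <<'E'
def tilt(n,c,zr,e=YAW,st=None,xr=(-60,35),mask=None):
    """plane fit of lid top seen by camera n: height at c, slope along x,y"""
    p,d=read_camera(n);P=cloud(n,d,st);X=P[...,:2]-np.array(c[:2]);x=X@[np.cos(e),np.sin(e)];y=X@[-np.sin(e),np.cos(e)]
    m=(x>xr[0])&(x<xr[1])&(abs(y)<22)&(P[...,2]>zr[0])&(P[...,2]<zr[1])
    A=np.c_[x[m],y[m],np.ones(m.sum())];z=P[m][:,2]
    for _ in range(4):
        f=np.linalg.lstsq(A,z,rcond=None)[0];r=abs(z-A@f);k=r<max(2,2*np.median(r));A,z=A[k],z[k]
    print(n,"n",len(z),"slope x %.4f y %.4f z0 %.2f"%tuple(f),"rms %.2f"%(z-A@f).std());return P
E
python3 - <<'E'
from h import *
sh();P=tilt("side",D0,(145,195));
s=state();
E
```

```text
t 14.22 [553.27  23.21 347.21] [3.14 0.   0.02] F [-6.5  0.2 18.5] M [-0.02  1.33 -0.02] op 0.004
side n 106 slope x -0.0617 y -0.0407 z0 158.70 rms 1.20
```

Emit:
arm_command --rows '[[[0,0,0.01,0,0,0,-1],[0,0,0.02,0,0,0,-1],[0,0,0.02,0,0,0,-1]]]'

```text
t: 14.52
eef_pos: [553.2, 23.2, 344.9]
tcp_rot: [3.141, 0.0, 0.018]
ft_force: [-8.4, -0.4, 25.4]
opening: 0.006
grip_force: 12.8
```

Emit:
arm_command --rows '[[[0,0,0.007,0,0,0,-1],[0,0,0.014,0,0,0,-1],[0,0,0.014,0,0,0,-1]]]'

```text
t: 14.77
eef_pos: [553.1, 23.2, 343.3]
tcp_rot: [3.141, -0.0, 0.018]
ft_force: [-10.0, 0.3, 30.7]
opening: 0.005
grip_force: 15.1
```

```bash
python3 - <<'E'
from h import *
sh();P=tilt("side",D0,(140,195));P=tilt("top",D0,(140,195))
E
```

```text
t 14.77 [553.15  23.24 343.28] [ 3.14 -0.    0.02] F [-10.    0.3  30.7] M [ 0.04  2.11 -0.03] op 0.005
side n 107 slope x -0.0589 y -0.0340 z0 154.78 rms 1.11
top n 0 slope x 0.0000 y 0.0000 z0 0.00 rms nan
  return _methods._mean(a, axis=axis, dtype=dtype,
  ret = ret.dtype.type(ret / rcount)
  ret = _var(a, axis=axis, dtype=dtype, out=out, ddof=ddof,
  arrmean = um.true_divide(arrmean, div, out=arrmean,
  ret = ret.dtype.type(ret / rcount)
```

```bash
cat >> h.py <<'E'
def sideseg(y0=D0[1]-33,minlen=40,save=None):
    """line segments of the side picture cast on the vertical plane of the cases' right flank: x range, z at mid, slope dz/dx"""
    p,d=read_camera("side")
    if save: np.savez(save,p=p,d=d)
    S=cv2.createLineSegmentDetector().detect(cv2.cvtColor(p,cv2.COLOR_RGB2GRAY))[0].reshape(-1,4)
    nv=Rm((0,0,YAW))@[0,1,0];q=np.array([D0[0],y0,0])
    def pl(uv):
        t,r=rays("side",uv);return t+r*(((q-t)@nv)/(r@nv))[:,None]
    A,B=pl(S[:,:2]),pl(S[:,2:]);o=[]
    for a,b in zip(A,B):
        if np.hypot(*(b-a)[[0,2]])>minlen and 500<(a+b)[0]/2<690 and 0<(a+b)[2]/2<300 and abs(b[2]-a[2])<.3*abs(b[0]-a[0]):
            o.append(((a+b)[2]/2,(b-a)[2]/(b-a)[0],min(a[0],b[0]),max(a[0],b[0])))
    print(np.array(sorted(o)).round(3))
E
python3 - <<'E'
from h import *
sideseg(save="s2.npz")
E
```

```text
[[ 22.75   0.06 538.42 647.9 ]
 [ 41.06   0.01 541.27 643.3 ]
 [ 67.39   0.   537.22 661.68]
 [ 76.97   0.   533.49 616.98]
 [ 94.8    0.01 533.16 656.  ]
 [107.91  -0.   536.98 643.73]
 [134.54   0.   536.8  653.83]
 [148.7    0.   590.35 660.74]
 [192.71  -0.01 577.84 623.61]
 [204.74  -0.07 562.52 611.74]
 [243.07  -0.02 528.7  591.65]]
```

The side flanks are level, 66–67 mm apart: the deep case is down. Lift off and verify its pose from above.

Emit:
arm_command --rows '[[[0,0,-0.1,0,0,0,-1],[0,0,-0.3,0,0,0,-1],[0,0,-0.55,0,0,0,1],[0,0,-0.6,0,0,0,1],[0,0,-0.65,0,0,0,1],[0,0,-0.65,0,0,0,1],[0,0,-0.65,0,0,0,1],[0,0,-0.65,0,0,0,1],[0,0,-0.65,0,0,0,1],[0,0,-0.65,0,0,0,1]]]'

```text
t: 15.75
eef_pos: [553.7, 23.2, 437.4]
tcp_rot: [3.142, 0.003, 0.018]
ft_force: [1.5, 0.9, 1.1]
opening: 0.508
grip_force: 0.0
```

```bash
python3 - <<'E'
from h import *
sh();sideseg(save="s3.npz")
s=state();rc,m,z,k,P,p=lid("wrist",163,(595,23),s,save="w_d2")
np.save("w_d2_st.npy",np.r_[s["eef_pos"],s["tcp_rot"]])
print(rc,m,z)
c=np.array([595.4,23.5])
print(edges(P,k,.02,c),"| hook",bright("wrist",P,p,c,z+9,z+16,.02,40,80),"| latch",bright("wrist",P,p,c,z+12,z+23,.02,-85,-55))
L=segs("wrist",p,z,c,.02,s);print(L,.02+np.average(L[:,1],weights=L[:,2]**2))
T=tilt("wrist",c,(150,180),st=s)
E
```

```text
t 15.75 [553.7   23.19 437.38] [3.14 0.   0.02] F [1.5 0.9 1.1] M [ 0.01  0.14 -0.05] op 0.508
[[ 14.36  -0.01 521.47 648.72]
 [ 31.81   0.01 529.64 647.82]
 [ 51.14   0.   541.45 642.76]
 [ 77.77   0.   537.36 657.27]
 [ 86.6    0.03 584.63 660.61]
 [104.6    0.01 532.77 655.37]
 [117.94   0.   536.85 643.14]
 [144.94   0.01 567.59 657.24]
 [152.56  -0.   536.63 637.21]
 [165.42   0.02 571.07 640.62]
 [201.53  -0.02 570.06 627.02]
 [204.93  -0.29 525.06 566.23]
 [248.23  -0.13 499.53 576.73]]
((596.824462890625, 24.98655891418457), (136.49594116210938, 68.11898803710938), 0.9981766939163208) [597.67  24.72 162.79] 162.5391418954329
yaw 0.0246 (0.0248 -0.0157) yc 0.58 width 61.15  x -65.1..66.9 | hook n 860 x 57.8..69.5 y -20.1..22.3 z 175.3 | latch n 367 x -70.1..-61.0 y -12.1..15.1 z 179.6
[[-33.84  -0.01  34.99 -41.35]
 [-32.46  -0.01  38.02  32.52]
 [-29.27   0.01  55.12  23.95]
 [-26.42   0.    75.12  14.98]
 [ 28.58   0.    62.16  20.55]
 [ 34.98   0.    81.23  12.1 ]] 0.021485571253110135
wrist n 4665 slope x 0.0027 y 0.0025 z0 162.35 rms 0.71
```

Deep case: level (slope 0.003), lid at 162.5, offset about 1 mm in x and y — seated. Now the shallow case.

```bash
python3 - <<'E'
from h import *
plan([((475,322,400),(np.pi,0,-.194)),((475,322,315),(np.pi,0,-.194))])
E
```

```text
[-0.1629, -0.667, 0.0847, 0.0, 0.0001, 0.0112] rows 2.5
[-0.2094, -0.654, 0.0845, 0.0, 0.0001, 0.0112] rows 2.5
[-0.2549, -0.6376, 0.0844, 0.0001, 0.0002, 0.0113] rows 2.5
[-0.0001, 0.0001, 0.5666, -0.0, -0.0, -0.0] rows 2.0
end [475.   322.01 315.01]
```

Emit:
arm_command --rows '[[[-0.163,-0.667,0.085,0,0,0.0112,1],[-0.163,-0.667,0.085,0,0,0.0112,1],[-0.163,-0.667,0.085,0,0,0.0112,1],[-0.163,-0.667,0.085,0,0,0.0112,1]]]'

```text
t: 16.23
eef_pos: [526.2, 125.8, 425.1]
tcp_rot: [-3.142, 0.003, -0.05]
ft_force: [0.9, 0.5, 0.3]
opening: 0.915
grip_force: 0.0
```

Emit:
arm_command --rows '[[[-0.209,-0.654,0.085,0,0,0.0112,1],[-0.209,-0.654,0.085,0,0,0.0112,1],[-0.209,-0.654,0.085,0,0,0.0112,1],[-0.209,-0.654,0.085,0,0,0.0112,1]]]'

```text
t: 16.57
eef_pos: [500.4, 225.0, 412.4]
tcp_rot: [3.141, 0.003, -0.12]
ft_force: [-0.4, -0.2, 0.5]
opening: 0.998
grip_force: 0.0
```

Emit:
arm_command --rows '[[[-0.255,-0.638,0.2,0,0,0.0113,1],[-0.255,-0.638,0.4,0,0,0.0113,1],[-0.255,-0.638,0.65,0,0,0.0113,1],[-0.255,-0.638,0.65,0,0,0.0113,1],[-0.255,-0.638,0.65,0,0,0.0113,1],[-0.255,-0.638,0.65,0,0,0.0113,1],[-0.255,-0.638,0.65,0,0,0.0113,1]]]'

```text
t: 17.15
eef_pos: [475.8, 321.2, 316.8]
tcp_rot: [-3.141, 0.0, -0.195]
ft_force: [-0.2, 0.0, -0.2]
opening: 0.999
grip_force: 0.0
```

```bash
python3 - <<'E'
from h import *
sh();s=state();rc,m,z,k,P,p=lid("wrist",46,(509,316),s,save="w_sh2")
print(rc,m,z)
c=np.array([509.,316.]);e=-.194
print(edges(P,k,e,c),"| hook",bright("wrist",P,p,c,z+9,z+16,e,40,80),"| latch",bright("wrist",P,p,c,z+12,z+23,e,-85,-55))
L=segs("wrist",p,z,c,e,s);print(L,e+np.average(L[:,1],weights=L[:,2]**2))
plan([((509,316,205),(np.pi,0,-.194))])
E
```

```text
t 17.15 [475.76 321.19 316.82] [-3.14  0.   -0.19] F [-0.2  0.  -0.2] M [-0.03  0.21  0.04] op 0.999
((508.3773193359375, 315.9718933105469), (68.07383728027344, 136.05264282226562), 78.94002532958984) [508.58 315.77  45.74] 45.437188115988775
yaw -0.1883 (0.0111 0.0003) yc -0.37 width 63.32  x -67.1..65.3 | hook n 862 x 55.5..67.0 y -22.2..20.6 z 58.2 | latch n 361 x -71.3..-62.7 y -13.7..13.4 z 62.4
[[-34.47   0.   109.96  -5.24]
 [-30.92   0.    56.83  20.24]
 [-28.09  -0.    70.88  15.33]
 [ 26.97   0.    54.39  22.56]
 [ 33.57  -0.01  61.34  20.16]] -0.19339518046328213
[0.2239, -0.0089, 0.7482, -0.0001, -0.0001, -0.0002] rows 2.8
end [509. 316. 205.]
```

Emit:
arm_command --rows '[[[0.217,-0.008,0.2,0,0,0,1],[0.217,-0.008,0.4,0,0,0,1],[0.217,-0.008,0.6,0,0,0,1],[0.217,-0.008,0.7,0,0,0,1],[0.217,-0.008,0.735,0,0,0,1],[0.217,-0.008,0.735,0,0,0,1],[0.217,-0.008,0.735,0,0,0,1],[0.217,-0.008,0.735,0,0,0,-1],[0.217,-0.008,0.735,0,0,0,-1],[0.217,-0.008,0.735,0,0,0,-1]]]'

```text
t: 18.03
eef_pos: [506.9, 317.0, 206.3]
tcp_rot: [-3.141, 0.0, -0.194]
ft_force: [-0.4, -0.2, -0.7]
opening: 0.848
grip_force: 0.0
```

Emit:
arm_command --rows '[[[0,0,0,0,0,0,-1],[0,0,0,0,0,0,-1],[0,0,0,0,0,0,-1],[0,0,0,0,0,0,-1],[0,0,0,0,0,0,-1]]]'

```text
t: 18.45
eef_pos: [506.8, 316.9, 205.6]
tcp_rot: [3.141, 0.001, -0.194]
ft_force: [-0.3, -1.9, 5.5]
opening: 0.704
grip_force: 30.0
```

Emit:
arm_command --rows '[[[0,0,-0.1,0,0,0,-1],[0,0,-0.3,0,0,0,-1],[0,0,-0.55,0,0,0,-1],[0,0,-0.8,0,0,0,-1],[0,0,-0.98,0,0,0,-1],[0,0,-0.98,0,0,0,-1],[0,0,-0.98,0,0,0,-1]]]'

```text
t: 19.03
eef_pos: [506.7, 316.9, 352.4]
tcp_rot: [-3.141, 0.001, -0.194]
ft_force: [-1.3, -0.9, -6.1]
opening: 0.701
grip_force: 30.0
```

```bash
python3 - <<'E'
from h import *
sh();held(161,"hd3")
E
```

```text
t 19.03 [506.75 316.92 352.44] [-3.14  0.   -0.19] F [-1.3 -0.9 -6.1] M [-0.03  0.18 -0.07] op 0.701
lid z 160.15894175005548 tilt [ -0.    0.  160.2]
hook x [57.93 69.62] y [-21.34  22.  ]
[[34.85 -0.01 51.91 26.06]]
```

```bash
cat >> h.py <<'E'
D1=np.array([596.85,24.9,96.9]);TC2=(-1.55,0,206.2);Y1=.0205
def t2(tip,th): return tcp_for(tip,th,TC2,D1,Y1)
E
python3 - <<'E'
from h import *
a=t2((48,0,66+35),11);b=t2((48,0,74),11);c=t2((48,0,66.5),11);d=t2((61.5,0,66.5),11)
for q in(a,b,c,d):print(q)
plan([((530,240,a[0][2]),(np.pi,.09,-.12)),a])
E
```

```text
(array([621.32,  25.4 , 412.53]), array([3.14, 0.19, 0.02]))
(array([621.32,  25.4 , 385.53]), array([3.14, 0.19, 0.02]))
(array([621.32,  25.4 , 378.03]), array([3.14, 0.19, 0.02]))
(array([634.81,  25.68, 378.03]), array([3.14, 0.19, 0.02]))
[0.2505, 0.473, -0.4108, -0.0003, -0.0138, -0.0118] rows 2.4
[0.3862, 0.6738, -0.0348, -0.0016, -0.0081, -0.0111] rows 2.8
[0.3362, 0.6994, -0.0463, -0.0015, -0.0081, -0.011] rows 2.8
end [621.32  25.4  412.54]
```

Emit:
arm_command --rows '[[[0.1,0.2,-0.25,0,-0.007,-0.006,-1],[0.25,0.473,-0.411,0,-0.0138,-0.0118,-1],[0.25,0.473,-0.411,0,-0.0138,-0.0118,-1],[0.25,0.473,-0.411,0,-0.0138,-0.0118,-1]]]'

```text
t: 19.42
eef_pos: [531.5, 237.5, 413.5]
tcp_rot: [-3.14, 0.088, -0.122]
ft_force: [0.3, -0.7, -5.1]
opening: 0.705
grip_force: 30.0
```

Emit:
arm_command --rows '[[[0.386,0.674,-0.035,-0.0016,-0.0081,-0.0111,-1],[0.386,0.674,-0.035,-0.0016,-0.0081,-0.0111,-1],[0.386,0.674,-0.035,-0.0016,-0.0081,-0.0111,-1],[0.386,0.674,-0.035,-0.0016,-0.0081,-0.0111,-1]]]'

```text
t: 19.75
eef_pos: [577.9, 128.6, 410.5]
tcp_rot: [3.14, 0.142, -0.053]
ft_force: [-0.3, -0.3, -5.6]
opening: 0.706
grip_force: 30.0
```

Emit:
arm_command --rows '[[[0.336,0.699,-0.046,-0.0015,-0.0081,-0.011,-1],[0.336,0.699,-0.046,-0.0015,-0.0081,-0.011,-1],[0.336,0.699,-0.046,-0.0015,-0.0081,-0.011,-1],[0.336,0.699,-0.046,-0.0015,-0.0081,-0.011,-1],[0.336,0.699,-0.046,-0.0015,-0.0081,-0.011,-1],[0.336,0.699,-0.046,-0.0015,-0.0081,-0.011,-1],[0.336,0.699,-0.046,-0.0015,-0.0081,-0.011,-1]]]'

```text
t: 20.33
eef_pos: [621.3, 26.6, 412.1]
tcp_rot: [-3.138, 0.192, 0.022]
ft_force: [0.1, 0.7, -5.2]
opening: 0.707
grip_force: 30.0
```

```bash
python3 - <<'E'
from h import *
sh();held(161,"hd4");sideseg()
plan([t2((48,0,74),11)])
E
```

```text
t 20.33 [621.3   26.62 412.06] [-3.14  0.19  0.02] F [ 0.1  0.7 -5.2] M [-0.01 -0.14 -0.01] op 0.707
lid z 160.05040915808286 tilt [ -0.01   0.   160.18]
hook x [58.02 69.67] y [-21.25  22.01]
[[-34.3    0.    40.72  20.53]
 [ 34.8   -0.    26.17  39.62]]
[[ 14.92  -0.03 517.62 619.9 ]
 [ 31.56   0.03 537.78 647.72]
 [ 51.13   0.   541.45 642.76]
 [ 77.71  -0.02 561.21 657.37]
 [ 90.01  -0.04 529.37 660.74]
 [105.43  -0.01 529.1  655.49]
 [117.74   0.   536.87 643.15]
 [144.65   0.01 536.93 657.29]
 [157.76  -0.13 533.04 625.51]
 [172.49  -0.01 532.6  582.38]
 [202.18  -0.03 521.39 619.44]
 [217.38  -0.16 517.92 634.27]
 [236.92  -0.21 532.6  573.63]
 [253.12  -0.18 528.37 572.74]]
[0.0346, 0.0094, 0.1788, -0.0004, -0.0002, 0.0003] rows 0.7
end [621.31  25.4  385.53]
```

Emit:
arm_command --rows '[[[0.02,0.006,0.1,-0.0004,-0.0002,0.0003,-1],[0.035,0.0094,0.179,-0.0004,-0.0002,0.0003,-1],[0.035,0.0094,0.179,-0.0004,-0.0002,0.0003,-1],[0.035,0.0094,0.179,-0.0004,-0.0002,0.0003,-1],[0.035,0.0094,0.179,-0.0004,-0.0002,0.0003,-1],[0.035,0.0094,0.179,-0.0004,-0.0002,0.0003,-1]]]'

```text
t: 20.93
eef_pos: [621.7, 24.5, 386.9]
tcp_rot: [3.141, 0.19, 0.019]
ft_force: [-0.8, -0.9, -5.5]
opening: 0.708
grip_force: 30.0
```

```bash
python3 - <<'E'
from h import *
sh();plan([t2((48,0,66.5),11)])
E
```

```text
t 20.93 [621.67  24.52 386.9 ] [3.14 0.19 0.02] F [-0.8 -0.9 -5.5] M [-0.1  -0.13 -0.02] op 0.708
[0.009, -0.0059, 0.0584, -0.0, -0.0003, -0.0002] rows 0.2
end [621.32  25.4  378.04]
```

Emit:
arm_command --rows '[[[0.005,-0.003,0.03,0,-0.0003,-0.0002,-1],[0.009,-0.0059,0.058,0,-0.0003,-0.0002,-1],[0.009,-0.0059,0.058,0,-0.0003,-0.0002,-1],[0.009,-0.0059,0.058,0,-0.0003,-0.0002,-1],[0.009,-0.0059,0.058,0,-0.0003,-0.0002,-1],[0.009,-0.0059,0.058,0,-0.0003,-0.0002,-1]]]'

```text
t: 21.43
eef_pos: [621.3, 25.1, 377.3]
tcp_rot: [-3.141, 0.193, 0.02]
ft_force: [0.2, 0.0, -5.7]
opening: 0.712
grip_force: 30.0
```

```bash
python3 - <<'E'
from h import *
sh();plan([t2((48,0,66.5),11)]);plan([t2((61.5,0,66.5),11)])
E
```

```text
t 21.43 [621.3   25.06 377.32] [-3.14  0.19  0.02] F [ 0.2  0.  -5.7] M [-0.01 -0.15 -0.01] op 0.712
[-0.0007, -0.0023, -0.0047, -0.0, 0.0001, -0.0001] rows 0.0
end [621.32  25.4  378.03]
[0.0876, -0.0023, -0.022, -0.0, 0.0001, -0.0001] rows 0.3
end [634.82  25.67 378.04]
```

Emit:
arm_command --rows '[[[0.03,-0.002,-0.006,0,0,0,-1],[0.055,-0.002,-0.011,0,0,0,-1],[0.075,-0.002,-0.016,0,0,0,-1],[0.088,-0.002,-0.019,0,0,0,-1],[0.088,-0.002,-0.019,0,0,0,-1],[0.088,-0.002,-0.019,0,0,0,-1]]]'

```text
t: 21.93
eef_pos: [634.8, 25.7, 377.3]
tcp_rot: [-3.141, 0.193, 0.02]
ft_force: [0.0, 0.3, -6.1]
opening: 0.705
grip_force: 30.0
```

Emit:
arm_command --rows '[[[0.007,0,-0.001,0,0,0,-1],[0.014,0,-0.003,0,0,0,-1],[0.02,0,-0.004,0,0,0,-1],[0.02,0,-0.004,0,0,0,-1],[0.02,0,-0.004,0,0,0,-1]]]'

```text
t: 22.35
eef_pos: [637.6, 25.7, 377.5]
tcp_rot: [-3.141, 0.194, 0.02]
ft_force: [-4.3, 0.1, -3.1]
opening: 0.706
grip_force: 30.0
```

Emit:
arm_command --rows '[[[-0.003,0,-0.01,0,0,0,-1],[-0.006,0,-0.02,0,0,0,-1],[-0.006,0,-0.024,0,0,0,-1],[-0.006,0,-0.024,0,0,0,-1]]]'

```text
t: 22.68
eef_pos: [637.7, 25.7, 381.1]
tcp_rot: [-3.141, 0.193, 0.02]
ft_force: [-0.9, -0.2, -8.6]
opening: 0.705
grip_force: 30.0
```

```bash
python3 - <<'E'
from h import *
sh();plan([t2((62.5,0,66.3),7.5)])
E
```

```text
t 22.68 [637.71  25.72 381.07] [-3.14  0.19  0.02] F [-0.9 -0.2 -8.6] M [-0.07  0.08  0.01] op 0.705
[-0.0914, -0.0, 0.0523, -0.0, 0.0099, -0.0001] rows 0.5
end [622.76  25.43 375.99]
```

Hooked (wall felt, pull −3 N extra). Tip down, release, retreat.

Emit:
arm_command --rows '[[[-0.04,0,0.028,0,0.004,0,-1],[-0.075,0,0.045,0,0.008,0,-1],[-0.091,0,0.052,0,0.0099,0,-1],[-0.091,0,0.052,0,0.0099,0,-1],[-0.091,0,0.052,0,0.0099,0,-1],[-0.091,0,0.052,0,0.0099,0,-1]]]'

```text
t: 23.18
eef_pos: [623.0, 25.4, 376.5]
tcp_rot: [-3.142, 0.131, 0.02]
ft_force: [-0.1, -0.0, -5.0]
opening: 0.705
grip_force: 30.0
```

Emit:
arm_command --rows '[[[0,0,0,0,0,0,1],[0,0,0,0,0,0,1],[0,0,0,0,0,0,1],[0,0,-0.15,0,0,0,1],[0,0,-0.35,0,0,0,1],[0,0,-0.55,0,0,0,1],[0,0,-0.6,0,0,0,1],[0,0,-0.6,0,0,0,0]]]'

```text
t: 23.85
eef_pos: [634.5, 25.7, 468.1]
tcp_rot: [3.141, 0.126, 0.02]
ft_force: [-0.4, -0.1, 0.0]
opening: 0.97
grip_force: 0.0
```

```bash
python3 - <<'E'
from h import *
sh();sideseg()
b=D1+Rm((0,0,Y1))@[-42,0,66+46+35+190]
plan([(b,(np.pi,0,Y1))])
E
```

```text
t 23.85 [634.53  25.7  468.1 ] [3.14 0.13 0.02] F [-0.4 -0.1  0. ] M [-0.01  0.08 -0.01] op 0.970
[[ 13.27  -0.01 521.53 673.67]
 [ 29.51  -0.02 525.65 655.93]
 [ 49.32   0.01 541.28 647.03]
 [ 76.02  -0.02 545.28 625.18]
 [ 89.17  -0.03 529.45 628.48]
 [103.74  -0.   536.99 651.61]
 [115.9    0.   536.99 643.36]
 [142.27  -0.   579.33 657.37]
 [151.06   0.01 579.14 657.06]
 [171.63  -0.04 532.75 655.65]
 [187.26  -0.1  540.08 647.13]
 [192.39  -0.07 574.09 662.21]
 [201.51  -0.07 555.05 661.65]
 [226.8   -0.11 539.78 584.59]
 [247.56  -0.01 583.71 643.5 ]
 [255.41  -0.13 528.31 569.16]
 [288.58  -0.08 503.51 561.03]]
[-0.498, 0.0001, 0.2805, 0.0, 0.0205, -0.0001] rows 2.1
end [554.86  24.04 433.9 ]
```

Emit:
arm_command --rows '[[[-0.25,0,0.03,0,0.01,0,-1],[-0.498,0,0.12,0,0.0205,0,-1],[-0.498,0,0.24,0,0.0205,0,-1],[-0.498,0,0.24,0,0.0205,0,-1],[-0.498,0,0.24,0,0.0205,0,-1],[-0.498,0,0.24,0,0.0205,0,-1],[-0.498,0,0.24,0,0.0205,0,-1],[-0.498,0,0.24,0,0.0205,0,-1],[-0.498,0,0.24,0,0.0205,0,-1],[-0.498,0,0.24,0,0.0205,0,-1]]]'

```text
t: 24.73
eef_pos: [556.0, 24.1, 439.5]
tcp_rot: [-3.141, 0.002, 0.02]
ft_force: [-0.6, -0.3, 0.4]
opening: 0.246
grip_force: 0.0
```

Emit:
arm_command --rows '[[[0,0,0.06,0,0,0,-1],[0,0,0.12,0,0,0,-1],[0,0,0.17,0,0,0,-1],[0,0,0.2,0,0,0,-1],[0,0,0.2,0,0,0,-1]]]'

```text
t: 25.15
eef_pos: [555.6, 24.1, 408.0]
tcp_rot: [-3.141, 0.004, 0.02]
ft_force: [0.0, -0.3, 0.5]
opening: 0.006
grip_force: 0.0
```

Emit:
arm_command --rows '[[[0,0,0.015,0,0,0,-1],[0,0,0.03,0,0,0,-1],[0,0,0.03,0,0,0,-1]]]'

```text
t: 25.4
eef_pos: [555.6, 24.1, 405.2]
tcp_rot: [-3.142, 0.002, 0.02]
ft_force: [-2.5, -0.5, 7.0]
opening: 0.006
grip_force: 3.2
```

Emit:
arm_command --rows '[[[0,0,0.015,0,0,0,-1],[0,0,0.03,0,0,0,-1],[0,0,0.03,0,0,0,-1]]]'

```text
t: 25.65
eef_pos: [555.6, 24.1, 400.5]
tcp_rot: [-3.142, 0.002, 0.02]
ft_force: [-0.3, 0.9, 0.9]
opening: 0.008
grip_force: 0.0
```

Contact, then the force fell away: it snapped. A firm confirming press, then lift off.

Emit:
arm_command --rows '[[[0,0,0.015,0,0,0,-1],[0,0,0.03,0,0,0,-1],[0,0,0.045,0,0,0,-1],[0,0,0.06,0,0,0,-1],[0,0,0.06,0,0,0,-1]]]'

```text
t: 26.07
eef_pos: [555.7, 24.1, 392.3]
tcp_rot: [-3.142, 0.001, 0.02]
ft_force: [-4.4, 0.8, 16.3]
opening: 0.009
grip_force: 8.0
```

```bash
python3 - <<'E'
from h import *
sh();sideseg()
E
```

```text
t 26.07 [555.66  24.11 392.31] [-3.14  0.    0.02] F [-4.4  0.8 16.3] M [ 0.01  0.98 -0.04] op 0.009
[[  6.96  -0.01 541.85 644.84]
 [ 24.96   0.05 534.54 648.12]
 [ 43.72   0.01 541.38 642.99]
 [ 71.04   0.01 537.3  657.7 ]
 [ 79.73  -0.03 576.92 625.03]
 [ 97.72  -0.   532.95 655.74]
 [110.78   0.   537.06 643.68]
 [137.27   0.01 536.9  657.65]
 [145.96   0.01 536.88 657.08]
 [163.87  -0.   532.62 652.19]
 [176.17  -0.   543.9  643.8 ]
 [191.16  -0.   536.35 658.4 ]
 [204.58   0.01 581.34 646.06]
 [295.47  -0.07 532.02 593.43]]
```

Emit:
arm_command --rows '[[[0,0,-0.1,0,0,0,-1],[0,0,-0.3,0,0,0,-1],[0,0,-0.55,0,0,0,1],[-0.05,0,-0.7,0,0,0,1],[-0.05,0,-0.7,0,0,0,1],[-0.05,0,-0.7,0,0,0,1],[-0.05,0,-0.7,0,0,0,1],[-0.05,0,-0.7,0,0,0,1],[-0.05,0,-0.7,0,0,0,1]]]'

```text
t: 26.87
eef_pos: [548.6, 23.9, 495.2]
tcp_rot: [-3.141, 0.004, 0.02]
ft_force: [-0.3, 0.5, -0.0]
opening: 0.44
grip_force: 0.0
```

```bash
python3 - <<'E'
from h import *
sh();sideseg()
s=state();rc,m,z,k,P,p=lid("wrist",207,(596,24),s,save="w_s3")
print(rc,m,z)
c=np.array([595.4,23.5])
print(edges(P,k,.02,c),"| hook",bright("wrist",P,p,c,z+9,z+16,.02,40,80),"| latch",bright("wrist",P,p,c,z+12,z+23,.02,-85,-55))
L=segs("wrist",p,z,c,.02,s);print(L,.02+np.average(L[:,1],weights=L[:,2]**2))
T=tilt("wrist",c,(195,220),st=s)
E
```

```text
t 26.87 [548.6   23.89 495.21] [-3.14  0.    0.02] F [-0.3  0.5 -0. ] M [-0.11  0.18  0.03] op 0.440
[[ 13.4   -0.03 521.52 603.18]
 [ 29.99   0.02 541.48 647.62]
 [ 49.48   0.01 541.27 647.  ]
 [ 76.15  -0.   552.96 657.47]
 [103.18   0.01 537.04 651.63]
 [116.02   0.01 536.99 643.33]
 [142.35   0.01 536.82 618.3 ]
 [151.25   0.01 536.75 657.02]
 [169.38  -0.   532.52 655.43]
 [181.25   0.   543.8  643.46]
 [196.89   0.01 536.24 657.9 ]
 [209.96  -0.   566.13 645.7 ]
 [249.21  -0.09 499.53 572.84]
 [288.48  -0.09 503.56 561.09]]
((597.946533203125, 24.971939086914062), (136.66424560546875, 67.84242248535156), 1.0481131076812744) [598.94  24.9  206.93] 206.76235145888666
yaw -0.0071 (-0.0423 -0.0119) yc 1.56 width 57.26  x -64.0..68.5 | hook n 767 x 59.0..70.4 y -20.3..22.7 z 219.6 | latch n 320 x -68.3..-59.2 y -12.2..14.7 z 223.8
[[-33.26  -0.01  32.41 -39.12]
 [-32.16  -0.01  38.46  33.8 ]
 [-29.05   0.    35.63  24.14]
 [-28.73   0.03  29.65 -14.46]
 [-26.26  -0.    88.38   9.84]
 [ 28.5    0.01  46.76  28.49]
 [ 34.93   0.    88.65   8.67]
 [ 37.36   0.05  26.39 -48.96]] 0.021227013658991475
wrist n 4249 slope x 0.0023 y 0.0019 z0 206.58 rms 0.71
```

Lid at 206.7 mm and level, shallow case about 1 mm in x and under 0.2 mm in y from the deep one, yaw equal: both are locked and the robot is clear.

```bash
python3 -c "
from cell import *
print(job_done())"
```

```text
the job is handed in; nothing more can be done
None
```

I locked the deep case onto the docked one and the shallow case onto the deep one, then handed the job in at about 27 s. My last camera checks showed both cases level and about 1 mm or less out of line with the case below; I did not read the clip angles directly.

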